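# Turn over a rocking half-round and mark its crest

### The job

Stop the wooden half-round block rocking on its belly and turn it over in two goes: stand it upright on one of its D-shaped ends on the bench and let go, then take it again and lay it flat side down on the steel bed of the marking jig, in line between the two red end stops. Once it is released and still there, press the jig's spring pedal right down to its stop so that the marker swings to the crest, and let the pedal come back up. Do not drop the block or knock it over, and leave the other things on the bench where they are.

Things in the scene. Friction and masses are not known exactly. Their poses are not given: they have to be found in the camera images.
- block: Dark brown wooden half-round block, 90 to 175 g, 64 long (x) by 56 wide (y) by 40 high (z). Section a D: pale flat face 56 wide at z = 0, two parallel straight sides 12 high, then a half-round belly of radius 28 with its crest at z = 40. Origin: centre of the flat face; +z runs from there to the crest. Alike end for end and side for side. Standing on an end it is 64 tall.
- block_core (a point): Point on the centre line of the block's belly, mid-length: z = 12 of the block, its axes as the block's. The block starts belly down, flat face up (+z down), rocking freely from side to side about its long axis, which stays level, 28 above the bench: some 8 degrees either way (5 mm to and fro), more if it is nudged.
- jig: Grey marking jig fixed to the bench. Origin: on the bench under the centre of the bed; x points away from the pedal (robot side) to the marker's posts; y is the bed's length. Base plate 90 wide (y), 8 thick, from x = -200 to 160.
- marker_pivot (a point): Pivot of the red marker arm on two grey posts (48 over both, 118 tall), at jig x = 130, 106 above the bench. With the pedal up the arm stands straight up to 240 above the bench, within jig x = 95 to 140; as the pedal goes down it swings toward -x over the bed, its brass point ending 2 above the crest of a block lying there.
- bed (a point): Centre of the top face of the steel bed, 30 above the bench. The bed is 44 wide (jig x) and 88 long (jig y); red end stops 7 thick and 7 high stand at both ends of its length, 74 apart inside. The bed is narrower than the block, which overhangs it by 6 on either side; the space beside it is free down to the base plate.
- pedal (a joint): Angle of the jig's spring pedal: 0 up, 0.30 down at its stop. The spring returns it when it is let go. About 9 N straight down on the tread reaches the stop.
- pedal_pad (a point): Centre of the top of the pedal's black rubber tread with yellow stripes, 51 above the bench when up and 20 lower when down; the spot to press. Pedal plate 88 long by 56 wide, hinged at jig x = -165 near the robot and rising toward the bed (18 degrees when up, about level when down); tread 50 by 50.
- bottle: White glue bottle with orange cap, 58 in diameter, 165 tall, upright, origin under its centre. Bystander.
- jar: Amber glass jar, 66 in diameter, 85 tall, origin under its centre. Bystander.
- offcut: Brown wood offcut 75 by 50 by 19 high, origin under its centre. Bystander.
- driver: Screwdriver with green handle lying along its x, 200 long, 26 high, origin under its middle. Bystander.
- tape: Roll of blue tape lying flat, 90 in diameter, 24 high, origin under its centre. Bystander.
- wedge: Pale wood wedge 90 long (x), 44 wide, 18 high, origin under its centre. Bystander.
- angle: Piece of aluminium angle 120 long (x), 30 wide, 30 high, origin under its centre. Bystander.
- tin: Green tin, 70 in diameter, 100 tall, origin under its centre. Bystander.
Not all that is in view belongs to the job. What is shaped like the block but green or purple is not meant.

How it is judged:
By the outcome, as a careful person would: the job done as asked, in the order asked, and still so for the second after the job is handed in, with the robot touching nothing.
It also fails if it takes over 72 s, if anything falls off the work surface, if the arm or the gripper's body presses on something with over 40 N, if the wrist force passes 120 N, or if a joint passes its speed limit or range.

### The arm

A 6-joint arm with a two-finger parallel gripper is mounted at the origin on the work surface. World frame = base frame: x ahead of the robot, y to its left, z up, the work surface at z = 0. Lengths are in m, angles in rad, forces in N, time in s.
With the tool pointing down it reaches from about 0.35 to 0.975 m from the base axis. Payload 4.9 kg.
Tool frame: the origin (TCP) lies at the very end of the fingers, on their centre line; the grasp point (between the pads) lies 19 mm behind it; z points along the fingers, y is the direction in which the jaws open and shut (so a half turn about z gives the same grasp; the last joint's range is limited). The gripper opens to 85 mm and grips with 20 to 120 N. Pads are 22 mm wide; open, the fingers measure 114 mm over their backs; the gripper's body (76 mm by 85 mm) begins 54 mm behind the grasp point. The pads swing forward as they close: fully open they stand 13 mm farther back than shut.
Start: joints at [1.115, 0.053, 1.613, -0, 1.476, -0.119], TCP at [0.207, 0.59, 0.231] pointing down, gripper open.
Joint ranges: [-3.01, 3.01], [-1.01, 2.22], [0.06, 2.58], [-1.02, 4.17], [0.09, 2.62], [-3.14, 3.14]. Speed limits (rad/s): [2.57, 2.57, 3.14, 3.14, 3.14, 3.14].

### API

Orientations are given as a rotation vector (axis times angle).
In Python, from bench import robot, cams, spotter gives the robot as it stands.
- The arm moves only by the tool arm_command, never from a script. Its arguments are lists of equal length, an entry for each row: "translation": the shift along the tool's x, y, z as a fraction of full scale, a list of three; "rotation": the turn, a rotation vector about the tool's x, y, z as a fraction of full scale, a list of three. A call has 1 to 8 rows; each row shifts and turns the commanded pose from where the row before left it, along the tool's axes as they then stand; what a row does not reach is not made up. Full scale, the value 1, is 0.02 m for a shift and pi rad for a turn. A row lasts 1/12 s, in which the tool goes at most 41.7 mm and 7.16 degrees, less where a joint would pass 70% of its speed; a pose out of reach is approached as far as the arm can. A call with a number of a shift or a turn outside -1 to 1 is refused whole. A call with a gripper value outside its range is refused whole. "grip" is the gripper's target within -1 to 1 (fully open at 1, half-way at 0, shut at -1), set as the call begins (left out, the last holds). The fingers move at their own pace and stop on an object; "squeeze" is the grip in N (left out, the last holds). Time passes only in rows, so rows that do not move let the fingers close. It gives the time, the measured TCP pose, the force and the opening at its end, in the units of the state.
- robot.read_state(): the state, without advancing time (a new reading comes with each control period).
- cams.camera(name): name is "scene" or "side" or "wrist"; returns the picture (420x560x3 uint8, red, green, blue); there is no depth.
- cams.camera_model(name): a dict with "fx", "fy", "cx", "cy" (pixels), "dist" ([k1, k2, p1, p2, k3] as OpenCV has them; the pictures are not rectified), "eye" and "attitude" of the camera in the world; the wrist camera has in their place "tool_from_camera" (4x4, takes a point from camera to tool coordinates, whose origin is the TCP and whose axes are the flange's). Camera axes: x right, y up, looking along -z (the intrinsics and any distortion apply to the point x, -y, -z); pixel columns grow to the right and rows downward; lengths in m; the calibration is good to about 2 mm. A picture is of the moment at which its call begins: read the wrist's pose just before it. camera_model takes no time and is no camera call.
- robot.sign_off(): hands the job in, once; it reports no verdict.
Trained networks look in the newest picture that a camera, given by its name, has taken for a name from the list of things; names that differ only in an ending like _2 or _b are one class to them, and where a whole thing is asked for, a point or a joint stands for the part that bears it (a point fixed in the world has none). Each returns a list of dicts, best first, with "p" (0 to 1); they miss things now and then, are a little off and sometimes report something else, mostly with a low value. They report only what shows in the picture. A call takes as long as a camera call. They do not tell look-alikes from the thing itself.
- spotter.spot_in(target, camera): "extent" ([left, top, right, bottom] in pixels, round what is visible of it).
- spotter.landmark_of(target, camera): "uv" ([column, row] in pixels: a listed point, or the origin of a listed thing).
The state is a dict: "clock": time; "qpos": joint angles; "joint_velocities": joint speeds; "joint_torque": joint torques, N m; "tool_pos": TCP position; "ee_rot": TCP orientation; "wrist_force": force on the tool from outside, world axes, zero at the start; "ft_torque": the same for the moment, N m; "gripper_width": finger opening in m.
Only numpy, scipy, OpenCV 4.12 (cv2) and the standard library are available. Lean on these libraries where they do the work, as an engineer would, in place of code of your own. Each camera call takes 0.05 s, during which the arm holds its last target.

## Working session

There is one attempt and no reset: what is moved stays moved. The work goes in short steps, Python scripts to look and compute and a tool call to move; the robot and the scene stay as the last step left them, time stands still between calls to the robot, and variables do not carry over. Pictures are saved under pics/ and viewed, and the job is handed in when it is done.

Besides the shell and the picture viewer there is one more tool, called after "Request:" as a command line: name --argument value ..., lists and objects as JSON in quotes. arm_command: Moves the arm, as the interface text tells. Its arguments: {"type":"object","properties":{"translation":{"type":"array"},"rotation":{"type":"array"},"grip":{"type":"number"},"squeeze":{"type":"number"}},"required":["translation","rotation"]}

```bash
ls; mkdir -p pics; python3 - <<'E'
from bench import robot, cams, spotter
import cv2
s=robot.read_state(); print(s)
for n in ("scene","side","wrist"):
    im=cams.camera(n); cv2.imwrite(f"pics/{n}0.png",im[:,:,::-1]); print(n,cams.camera_model(n))
E
```

```text
pics
{'clock': 0.0, 'qpos': array([ 1.11500377e+00,  5.33731313e-02,  1.61428778e+00, -2.11458081e-05,
        1.47600560e+00, -1.19008949e-01]), 'joint_velocities': array([-1.50556488e-03,  8.39066473e-05,  1.08526084e-03, -1.04249480e-05,
        1.32265748e-03,  1.50529210e-03]), 'joint_torque': array([ 1.44610326e-04, -3.93690634e+01, -3.70167124e+01, -1.29260175e-04,
        7.43972138e-03, -1.11121028e-05]), 'tool_pos': array([0.20626759, 0.58932218, 0.23005665]), 'ee_rot': array([-0.52642333, -3.09659597,  0.0031328 ]), 'wrist_force': array([ 0.15866512, -0.09552539,  0.84334115]), 'ft_torque': array([-0.01756783, -0.02564114, -0.00400383]), 'gripper_width': 0.08547970128573253}
scene {'fx': 386.20293798235286, 'fy': 386.20293798235286, 'cx': 277.7280145138314, 'cy': 210.9407504566998, 'dist': array([-0.10088368,  0.        ,  0.        ,  0.        ,  0.        ]), 'eye': array([1.23886004, 0.63540703, 0.65225571]), 'attitude': array([0.52429174, 1.15493909, 2.08479731])}
side {'fx': 385.1639431059404, 'fy': 385.1639431059404, 'cx': 279.8148312083811, 'cy': 210.64627442825787, 'dist': array([-0.07548781,  0.        ,  0.        ,  0.        ,  0.        ]), 'eye': array([ 0.05737581, -0.75201205,  0.6958246 ]), 'attitude': array([ 0.95278454, -0.30697859, -0.52691685])}
wrist {'fx': 303.3032182738333, 'fy': 303.3032182738333, 'cx': 280.1440405736081, 'cy': 211.80632827424827, 'dist': array([-0.00246072,  0.        ,  0.        ,  0.        ,  0.        ]), 'tool_from_camera': array([[ 6.37182366e-04,  9.58384962e-01,  2.85478297e-01,
         7.15163658e-02],
       [ 9.99999716e-01, -7.25422552e-04,  2.03349540e-04,
         3.77301916e-04],
       [ 4.01979536e-04,  2.85478087e-01, -9.58385152e-01,
        -1.42176097e-01],
       [ 0.00000000e+00,  0.00000000e+00,  0.00000000e+00,
         1.00000000e+00]])}
```

View pics/scene0.png

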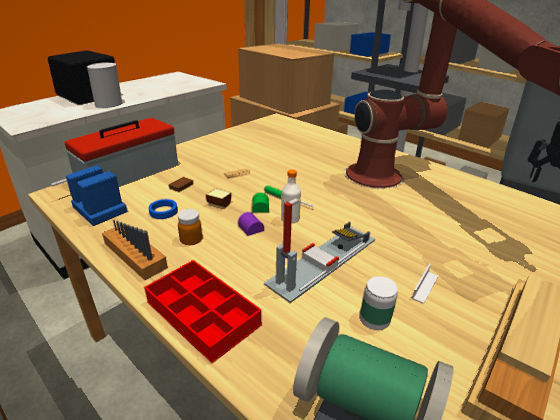

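View pics/side0.png

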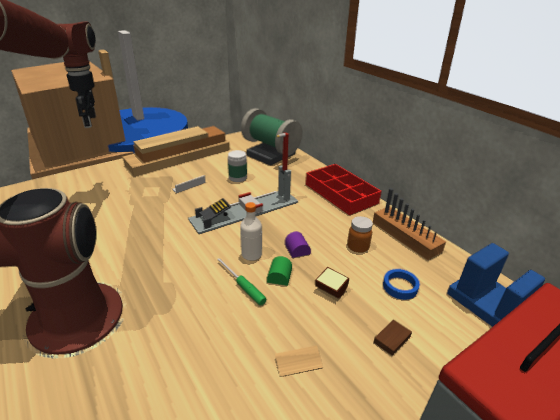

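View pics/wrist0.png

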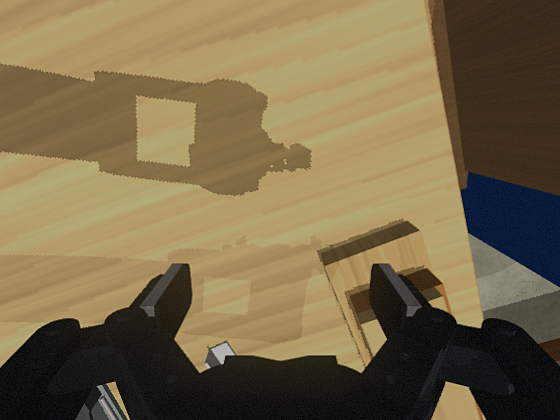

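Three half-rounds show. The green one is at scene (260,203) and the purple one at (251,223); both are decoys. The dark brown block with a pale face up is at scene (218,198) / side (332,281) and fits the description. The plain brown piece at scene (181,184) is the offcut. I'll measure next.

```bash
cat > h.py <<'E'
import numpy as np, cv2
from scipy.spatial.transform import Rotation as R
from bench import robot, cams, spotter
def cam(n, st=None):
    m=cams.camera_model(n)
    K=np.array([[m['fx'],0,m['cx']],[0,m['fy'],m['cy']],[0,0,1.]])
    if n=='wrist':
        T=np.eye(4);T[:3,:3]=R.from_rotvec(st['ee_rot']).as_matrix();T[:3,3]=st['tool_pos']
        T=T@m['tool_from_camera']; Rm=T[:3,:3];e=T[:3,3]
    else: Rm=R.from_rotvec(m['attitude']).as_matrix(); e=m['eye']
    return K,np.array(m['dist']),Rm@np.diag([1,-1,-1.]),e
def ray(c,uv):
    K,d,Rm,e=c
    p=cv2.undistortPoints(np.array(uv,float).reshape(1,1,2),K,d).ravel()
    v=Rm@np.array([p[0],p[1],1]); return e,v/np.linalg.norm(v)
def proj(c,P):
    K,d,Rm,e=c
    rv=cv2.Rodrigues(Rm.T)[0]; t=-Rm.T@e
    return cv2.projectPoints(np.array(P,float).reshape(-1,3),rv,t,K,d)[0].reshape(-1,2)
def at_z(c,uv,z):
    e,v=ray(c,uv); return e+v*(z-e[2])/v[2]
def tri(rs):
    A=np.zeros((3,3));b=np.zeros(3)
    for e,v in rs:
        M=np.eye(3)-np.outer(v,v);A+=M;b+=M@e
    P=np.linalg.solve(A,b)
    return P,[np.linalg.norm((np.eye(3)-np.outer(v,v))@(P-e)) for e,v in rs]
def crop(im,name,u,v,w,k):
    u=int(u);v=int(v);x0=max(0,u-w);y0=max(0,v-int(w*.75))
    c=im[y0:v+int(w*.75),x0:u+w]; c=cv2.resize(c,None,fx=k,fy=k,interpolation=cv2.INTER_CUBIC)
    cv2.imwrite(name,c[:,:,::-1]); print(name,'origin',x0,y0,'scale',k)
E
python3 - <<'E'
from h import *
s=cams.camera('scene');d=cams.camera('side')
cs=cam('scene');cd=cam('side')
for t in ['block_core','block','jig','marker_pivot','bed','pedal_pad']:
    a=spotter.landmark_of(t,'scene');b=spotter.landmark_of(t,'side')
    print(t,[(np.round(x['uv']),round(x['p'],2)) for x in a],[(np.round(x['uv']),round(x['p'],2)) for x in b])
    for x in a[:3]:
        for y in b[:3]:
            P,r=tri([ray(cs,x['uv']),ray(cd,y['uv'])])
            if max(r)<.01: print('   ',np.round(P,4),np.round(r,4),np.round(x['uv']),np.round(y['uv']))
crop(s,'pics/s_block.png',225,205,60,6);crop(d,'pics/d_block.png',320,275,60,6)
crop(s,'pics/s_jig.png',325,255,66,6);crop(d,'pics/d_jig.png',245,205,66,6)
print(robot.read_state()['clock'])
E
```

```text
block_core [(array([252., 224.]), 0.83), (array([263., 204.]), 0.69)] [(array([276., 272.]), 0.85), (array([296., 248.]), 0.84), (array([331., 283.]), 0.71)]
    [ 0.5762 -0.0759  0.01  ] [0.0017 0.0017] [252. 224.] [296. 248.]
    [ 0.473  -0.1305  0.0113] [0.0001 0.0001] [263. 204.] [276. 272.]
block [(array([258., 209.]), 0.83), (array([252., 228.]), 0.65), (array([220., 188.]), 0.58)] [(array([283., 273.]), 0.97), (array([332., 279.]), 0.87), (array([297., 249.]), 0.81)]
    [ 0.494  -0.1326  0.0009] [0.0014 0.0014] [258. 209.] [283. 273.]
    [ 0.5831 -0.0694  0.0008] [0.002 0.002] [252. 228.] [297. 249.]
    [ 0.5474 -0.259   0.0516] [0.0031 0.0031] [220. 188.] [332. 279.]
jig [(array([319., 266.]), 0.67)] [(array([256., 207.]), 0.7)]
    [0.5908 0.1825 0.0031] [0.008 0.008] [319. 266.] [256. 207.]
marker_pivot [(array([285., 253.]), 0.68)] [(array([286., 172.]), 0.88), (array([297., 362.]), 0.19)]
    [0.7067 0.1724 0.1042] [0.0025 0.0025] [285. 253.] [286. 172.]
bed [(array([320., 254.]), 0.95), (array([217., 191.]), 0.69)] [(array([250., 202.]), 0.95), (array([298., 363.]), 0.27)]
    [0.5725 0.1778 0.0299] [0.0005 0.0005] [320. 254.] [250. 202.]
pedal_pad [(array([346., 232.]), 0.78)] [(array([222., 204.]), 0.58)]
    [0.4741 0.1867 0.053 ] [0.0042 0.0042] [346. 232.] [222. 204.]
pics/s_block.png origin 165 160 scale 6
pics/d_block.png origin 260 230 scale 6
pics/s_jig.png origin 259 206 scale 6
pics/d_jig.png origin 179 156 scale 6
0.85
```

View pics/s_block.png

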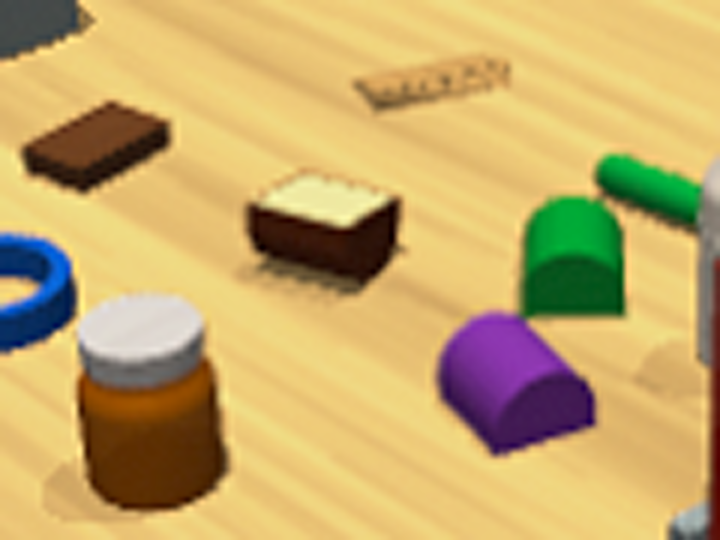

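View pics/d_block.png

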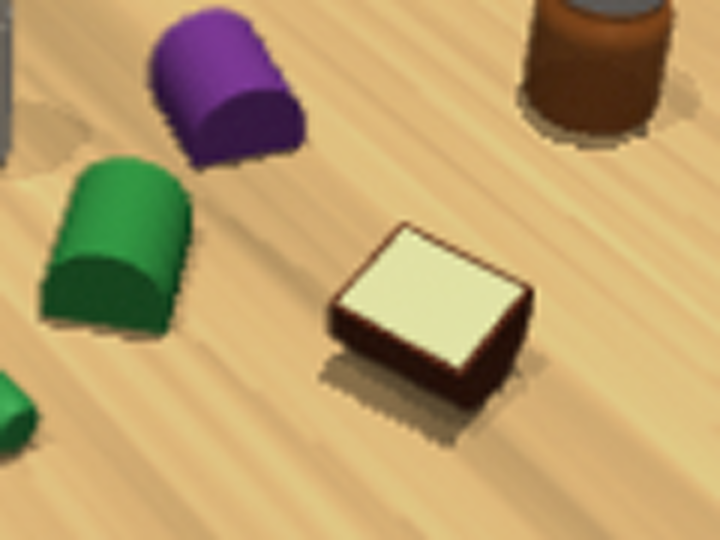

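View pics/s_jig.png

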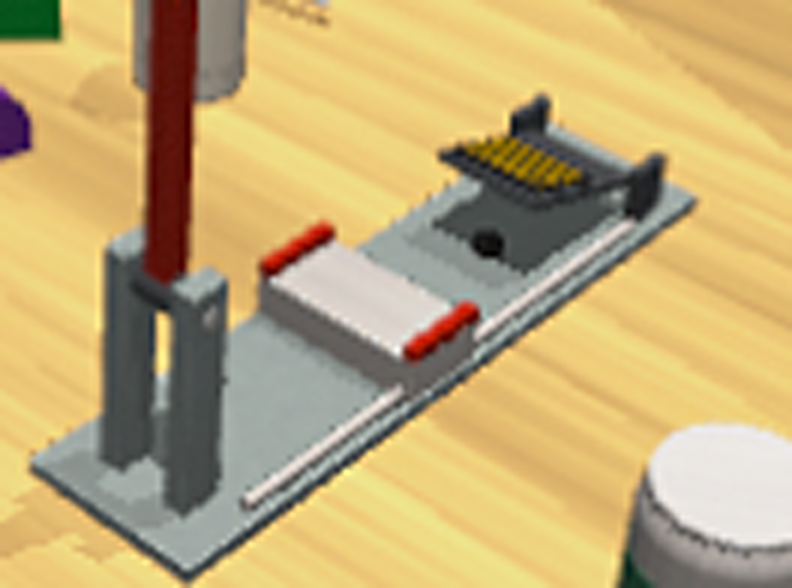

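View pics/d_jig.png

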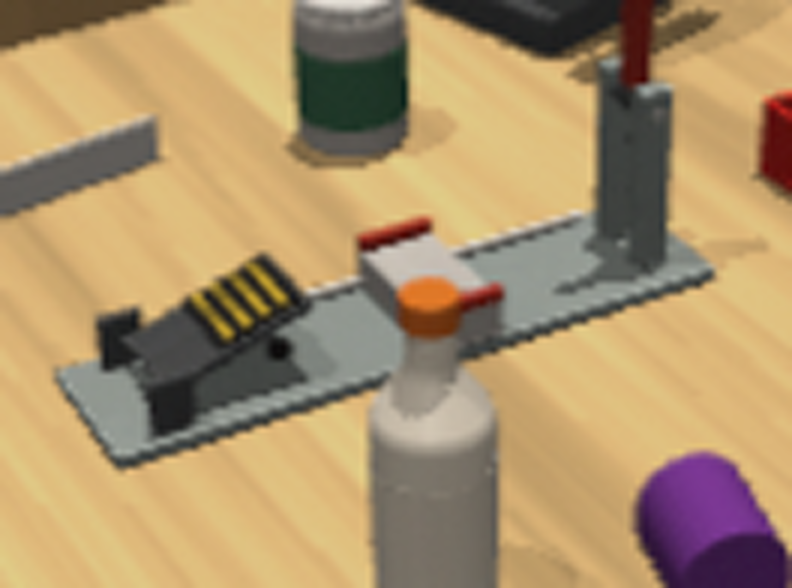

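```bash
cat > fit0.py <<'E'
from h import *
from scipy.optimize import least_squares
cs=cam('scene');cd=cam('side')
S=lambda o,l:[(o[0]+a/6-.4,o[1]+b/6-.4) for a,b in l]
# jig
pts=[];
def jl(p,x,y,z): 
    return [p[0]+np.cos(p[2])*x-np.sin(p[2])*y,p[1]+np.sin(p[2])*x+np.cos(p[2])*y,z]
sj=S((259,206),[(32,464),(187,574),(695,201),(437,155),(547,203)])
# scene looks toward -x,-y roughly: left-near corner is x=160,y=-45 ; (187)= x160,y45 ; right = x=-200,y=45
mj=[(.16,-.045,.008),(.16,.045,.008),(-.2,.045,.008)]
dj=S((179,156),[(57,374),(122,458),(713,270)])
mk=[(-.2,.045,.008),(-.2,-.045,.008),(.16,-.045,.008)]
def f(p):
    a=proj(cs,[jl(p,*m) for m in mj])-np.array(sj[:3]); b=proj(cd,[jl(p,*m) for m in mk])-np.array(dj)
    c=proj(cs,[jl(p,0,0,.03),jl(p,.13,0,.106)])-[[320,254],[285,253]]
    d=proj(cd,[jl(p,0,0,.03),jl(p,.13,0,.106)])-[[250,202],[286,172]]
    return np.concatenate([a.ravel(),b.ravel(),c.ravel(),d.ravel()])
r=least_squares(f,[.575,.178,0],loss='soft_l1'); print('jig',r.x,np.degrees(r.x[2]));print(np.round(r.fun.reshape(-1,2),1))
# block
sb=S((165,160),[(249,205),(310,170),(400,197),(347,225)])
db=S((260,230),[(405,224),(533,291),(461,369),(330,302)])
for u in sb: print('s',np.round(at_z(cs,u,.04),4))
for u in db: print('d',np.round(at_z(cd,u,.04),4))
E
python3 fit0.py
```

```text
jig [ 0.57591716  0.17977679 -0.0270775 ] -1.5514266134340455
[[-1.1 -0.7]
 [-0.2 -0.2]
 [-0.1 -0.9]
 [-0.6 -0.3]
 [-0.6  0.4]
 [ 0.8 -0.3]
 [-0.8  1.2]
 [ 0.7  0.5]
 [ 0.1 -0.8]
 [-1.6 -0.8]]
s [ 0.5893 -0.2752  0.04  ]
s [ 0.5405 -0.283   0.04  ]
s [ 0.5256 -0.2239  0.04  ]
s [ 0.566  -0.2205  0.04  ]
d [ 0.5771 -0.2108  0.04  ]
d [ 0.5955 -0.2713  0.04  ]
d [ 0.5413 -0.2893  0.04  ]
d [ 0.5209 -0.2312  0.04  ]
```

```bash
python3 - <<'E'
from h import *
cs=cam('scene');cd=cam('side')
for t in ['bottle','jar','offcut','driver','tape','wedge','angle','tin']:
    a=spotter.landmark_of(t,'scene');b=spotter.landmark_of(t,'side')
    if a and b:
        P,r=tri([ray(cs,a[0]['uv']),ray(cd,b[0]['uv'])]); print(t,np.round(P,3),np.round(r,3),a[0]['p'],b[0]['p'])
    else: print(t,[np.round(at_z(cs,x['uv'],0),3) for x in a[:1]],[np.round(at_z(cd,x['uv'],0),3) for x in b[:1]])
# decoys at bench
for c,l in ((cs,[(252,228),(258,209)]),(cd,[(297,249),(283,273)])): print([np.round(at_z(c,u,.01),3) for u in l])
E
```

```text
bottle [ 0.462 -0.029  0.005] [0.001 0.001] 0.88 0.67
jar [ 0.749 -0.151 -0.002] [0.002 0.002] 0.6 0.82
offcut [ 0.569 -0.442  0.001] [0.002 0.002] 0.56 0.81
driver [ 0.379 -0.099  0.015] [0.003 0.003] 0.52 0.88
tape [ 0.72  -0.34   0.007] [0.002 0.002] 0.85 0.74
wedge [ 0.369 -0.369 -0.005] [0.005 0.005] 0.56 0.75
angle [ 0.463  0.433 -0.006] [0. 0.] 0.93 0.84
tin [0.646 0.395 0.006] [0.001 0.001] 0.68 0.56
[array([ 0.591, -0.058,  0.01 ]), array([ 0.503, -0.123,  0.01 ])]
[array([ 0.577, -0.082,  0.01 ]), array([ 0.488, -0.143,  0.01 ])]
```

Request:
arm_command --translation '[[0,0,-1],[0,0,-1],[0,0,-1],[0,0,-1]]' --rotation '[[0,0,0],[0,0,0],[0,0,0],[0,0,0]]'

```text
clock: 1.98
tool_pos: [0.2065, 0.5898, 0.3121]
ee_rot: [-0.527, -3.097, 0.0]
wrist_force: [-0.2, -0.9, -0.2]
gripper_width: 0.0854
```

Request:
arm_command --translation '[[-0.9,-1,0],[-0.9,-1,0],[-0.9,-1,0],[-0.9,-1,0],[-0.9,-1,0],[-0.9,-1,0],[-0.9,-1,0],[-0.9,-1,0]]' --rotation '[[0,0,0],[0,0,0],[0,0,0],[0,0,0],[0,0,0],[0,0,0],[0,0,0],[0,0,0]]' --grip 1

```text
clock: 2.65
tool_pos: [0.2898, 0.3901, 0.3114]
ee_rot: [0.526, 3.097, 0.0]
wrist_force: [0.3, -0.7, 0.6]
gripper_width: 0.0853
```

```bash
cat > log.py <<'E'
from h import *
import json
s=robot.read_state()
open('kin.jsonl','a').write(json.dumps({k:np.asarray(s[k]).tolist() for k in('qpos','tool_pos','ee_rot','joint_velocities')})+'\n')
T=R.from_rotvec(s['ee_rot']).as_matrix()
print('t',round(s['clock'],2),'q',np.round(s['qpos'],3),'p',np.round(s['tool_pos'],4),'F',np.round(s['wrist_force'],1),'w',round(s['gripper_width'],4));print(np.round(T,3).tolist())
E
python3 log.py
```

```text
t 2.65 q [ 0.779 -0.322  1.821 -0.     1.642 -0.456] p [0.2898 0.3901 0.3114] F [ 0.3 -0.7  0.6] w 0.0853
[[-0.944, 0.33, 0.0], [0.33, 0.944, 0.0], [-0.0, 0.0, -1.0]]
```

Request:
arm_command --translation '[[-0.9,-1,0],[-0.9,-1,0],[-0.9,-1,0],[-0.9,-1,0],[-0.9,-1,0],[-0.9,-1,0],[-0.9,-1,0],[-0.9,-1,0]]' --rotation '[[0,0,0],[0,0,0],[0,0,0],[0,0,0],[0,0,0],[0,0,0],[0,0,0],[0,0,0]]'

```text
clock: 3.32
tool_pos: [0.3728, 0.1914, 0.3116]
ee_rot: [0.526, 3.097, 0.001]
wrist_force: [0.2, -0.1, 0.2]
gripper_width: 0.0855
```

```bash
python3 log.py
```

```text
t 3.32 q [ 0.296 -0.501  1.95  -0.     1.692 -0.938] p [0.3728 0.1914 0.3116] F [ 0.2 -0.1  0.2] w 0.0855
[[-0.944, 0.33, 0.001], [0.33, 0.944, 0.0], [-0.001, 0.0, -1.0]]
```

Request:
arm_command --translation '[[-0.9,-1,0],[-0.9,-1,0],[-0.9,-1,0],[-0.9,-1,0],[-0.9,-1,0],[-0.9,-1,0],[-0.9,-1,0],[-0.9,-1,0]]' --rotation '[[0,0,0],[0,0,0],[0,0,0],[0,0,0],[0,0,0],[0,0,0],[0,0,0],[0,0,0]]'

```text
clock: 3.98
tool_pos: [0.4559, -0.0073, 0.3115]
ee_rot: [0.527, 3.096, 0.0]
wrist_force: [0.1, 0.6, 0.5]
gripper_width: 0.0851
```

```bash
python3 log.py
```

```text
t 3.98 q [-0.179 -0.401  1.88   0.     1.662 -1.413] p [ 0.4559 -0.0073  0.3115] F [0.1 0.6 0.5] w 0.0851
[[-0.944, 0.331, 0.001], [0.331, 0.944, -0.0], [-0.001, 0.0, -1.0]]
```

Request:
arm_command --translation '[[-0.9,-1,0],[-0.9,-1,0],[-0.9,-1,0],[-0.9,-1,0],[-0.9,-1,0],[-0.9,-1,0],[-0.9,-1,0],[-0.9,-1,0]]' --rotation '[[0,0,0],[0,0,0],[0,0,0],[0,0,0],[0,0,0],[0,0,0],[0,0,0],[0,0,0]]'

```text
clock: 4.65
tool_pos: [0.539, -0.2059, 0.3113]
ee_rot: [0.527, 3.097, -0.0]
wrist_force: [0.7, -0.5, 0.7]
gripper_width: 0.0853
```

Request:
arm_command --translation '[[0,0,0],[0,0,0],[0,0,0],[0,0,0],[0,0,0],[0,0,0],[0,0,0],[0,0,0]]' --rotation '[[0,0,0.036],[0,0,0.036],[0,0,0.036],[0,0,0.036],[0,0,0.036],[0,0,0.036],[0,0,0.036],[0,0,0.036]]'

```text
clock: 5.32
tool_pos: [0.5387, -0.2045, 0.3113]
ee_rot: [1.835, 2.55, -0.0]
wrist_force: [0.3, -0.3, -0.8]
gripper_width: 0.0853
```

```bash
python3 log.py; python3 - <<'E'
from h import *
s=robot.read_state(); im=cams.camera('wrist'); cv2.imwrite('pics/w1.png',im[:,:,::-1])
c=cam('wrist',s)
for t in ('block','block_core'):
  for x in spotter.landmark_of(t,'wrist'): print(t,np.round(x['uv']),round(x['p'],2),np.round(at_z(c,x['uv'],.04 if t=='block' else .028),4))
s=robot.read_state(); im=cams.camera('wrist'); cv2.imwrite('pics/w2.png',im[:,:,::-1])
E
```

```text
t 5.32 q [-0.492 -0.098  1.629 -0.     1.61  -0.816] p [ 0.5387 -0.2045  0.3113] F [ 0.3 -0.3 -0.8] w 0.0853
[[-0.318, 0.948, 0.0], [0.948, 0.318, -0.0], [-0.0, 0.0, -1.0]]
block [285. 209.] 0.96 [ 0.5608 -0.2471  0.04  ]
block [256. 116.] 0.83 [ 0.4851 -0.1396  0.04  ]
block [341.  93.] 0.69 [ 0.5788 -0.0787  0.04  ]
block_core [258. 113.] 0.77 [ 0.4852 -0.1349  0.028 ]
block_core [284. 206.] 0.64 [ 0.5591 -0.2462  0.028 ]
block_core [340.  90.] 0.57 [ 0.5786 -0.073   0.028 ]
```

View pics/w1.png

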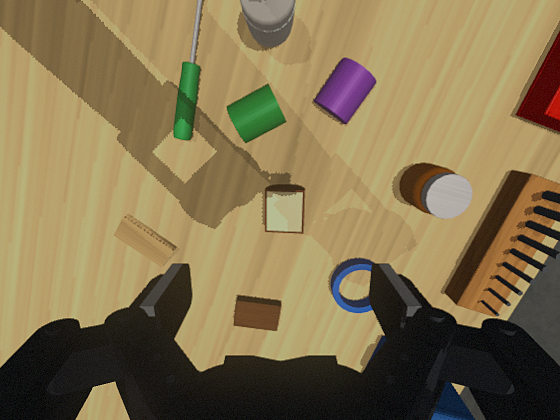

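The pale face-up block is at (285,209), nearly square with the tool. The green decoy is at (256,113) and the purple one at (345,90). Now the edge fit and the arm model.

```bash
cat > face.py <<'E'
from h import *
def face(im,c,uv,z=.04,w=45):
    u,v=map(int,uv); m=np.zeros(im.shape[:2],np.uint8)
    h=cv2.cvtColor(im,cv2.COLOR_RGB2HSV)
    x0,y0=max(0,u-w),max(0,v-w)
    sub=im[y0:v+w,x0:u+w].astype(int)
    ref=np.median(im[v-4:v+5,u-4:u+5].reshape(-1,3),0)
    k=(np.abs(sub-ref).max(2)<40).astype(np.uint8)
    n,l=cv2.connectedComponents(k); k=(l==l[v-y0,u-x0]).astype(np.uint8)
    ct=max(cv2.findContours(k,cv2.RETR_EXTERNAL,cv2.CHAIN_APPROX_NONE)[0],key=cv2.contourArea).reshape(-1,2)+[x0,y0]
    W=np.array([at_z(c,p,z)[:2] for p in ct])
    r=cv2.minAreaRect((W*1000).astype(np.float32)); return r,ct
E
python3 - <<'E'
from face import *
s=robot.read_state();c=cam('wrist',s)
for n in('pics/w1.png','pics/w2.png'):
    im=cv2.imread(n)[:,:,::-1].copy(); print(face(im,c,(285,212))[0])
E
cat > kin.py <<'E'
from h import *
import json
from scipy.optimize import least_squares
def rx(a):return R.from_rotvec([a,0,0]).as_matrix()
def ry(a):return R.from_rotvec([0,a,0]).as_matrix()
def rz(a):return R.from_rotvec([0,0,a]).as_matrix()
# p: h,a1,doff,a2,a3,d4,d6
def fk(p,q):
    A=rz(q[0]); P=A@np.array([p[1],p[2],p[0]])
    A=A@ry(q[1]); P=P+A@np.array([0,0,p[3]])
    A=A@ry(q[2]); P=P+A@np.array([p[4],0,p[5]])
    A=A@rz(q[3])@ry(q[4])
    P=P+A@np.array([0,0,p[6]])
    A=A@rz(q[5])@rz(p[7])
    return P,A
if __name__=='__main__':
    D=[json.loads(l) for l in open('kin.jsonl')]
    D.append(dict(qpos=[1.11500377,.0533731313,1.61428778,-2e-5,1.4760056,-.119],tool_pos=[0.20626759,0.58932218,0.23005665],ee_rot=[-.52642333,-3.09659597,.0031328]))
    def f(p):
        o=[]
        for d in D:
            P,A=fk(p,d['qpos']);o+=list((P-d['tool_pos'])*1000)+list((A-R.from_rotvec(d['ee_rot']).as_matrix()).ravel()*100)
        o+=list((np.array(p[:7])-[.4,0,.07,.4,0,.4,.25])*.02)
        return o
    r=least_squares(f,[.4,0,.07,.4,0,.4,.25,np.pi/2]); print(np.round(r.x,4)); print(np.abs(np.array(r.fun)).max(), r.cost)
    np.save('kin.npy',r.x)
E
python3 kin.py
```

```text
((561.9615478515625, -250.3542938232422), (49.363372802734375, 57.977046966552734), 18.35052490234375)
((560.6909790039062, -251.1448211669922), (49.58503341674805, 57.23173904418945), 17.88607406616211)
[0.2393 0.     0.0742 0.4264 0.0957 0.6099 0.2808 1.5708]
0.004197983239186063 1.6882016107426033e-05
```

Request:
arm_command --translation '[[0,0,0],[0,0,0],[0,0,0],[0,0,0],[0,0,0],[0,0,0],[0,0,0],[0,0,0]]' --rotation '[[0,0.035,0],[0,0.035,0],[0,0.035,0],[0,0.035,0],[0,0.035,0],[0,0.035,0],[0,0.035,0],[0,0.035,0]]'

```text
clock: 6.18
tool_pos: [0.5389, -0.2053, 0.3119]
ee_rot: [-1.362, -1.909, -0.647]
wrist_force: [0.4, 0.3, -0.5]
gripper_width: 0.0854
```

```bash
python3 log.py; python3 kin.py
```

```text
t 6.18 q [-0.694  0.315  1.353  0.526  2.208 -0.872] p [ 0.5389 -0.2053  0.3119] F [ 0.4  0.3 -0.5] w 0.0854
[[-0.208, 0.946, -0.249], [0.599, 0.324, 0.732], [0.773, 0.003, -0.634]]
[ 0.238  -0.      0.0742  0.4264  0.0957  0.6099  0.2795  1.5708]
0.00419800197283569 1.6946429922694897e-05
```

```bash
cat > ik.py <<'E'
from kin import *
P0=np.load('kin.npy')
LO=np.array([-3.01,-1.01,.06,-1.02,.09,-3.14]);HI=np.array([3.01,2.22,2.58,4.17,2.62,3.14])
def rot(az,th):  # tool x azimuth (deg) at tool-down, then rotate th deg about tool y (th>0: top leans to -x, camera on top)
    a=np.radians(az); X=np.array([np.cos(a),np.sin(a),0]);Z=np.array([0,0,-1.]);Y=np.cross(Z,X)
    return np.stack([X,Y,Z],1)@ry(np.radians(th))
def ik(p,A,seeds=None,ntry=12):
    rng=np.random.default_rng(0);best=[]
    S=[] if seeds is None else [np.clip(s,LO+1e-6,HI-1e-6) for s in seeds]
    az=np.arctan2(p[1],p[0])
    S+=[np.clip([az-.1,.1,1.5,a,1.5,c],LO+.01,HI-.01) for a in(0,.8,-.8,3) for c in(-2.5,-1,0.,1,2.5)]
    for q0 in S:
        def f(q):
            P,B=fk(P0,q); return np.concatenate([(P-p)*5,(B-A).ravel()])
        r=least_squares(f,q0,bounds=(LO,HI))
        if r.cost<1e-7:
            if not any(np.abs(r.x-b).max()<.02 for b in best): best.append(r.x)
            if seeds is not None: break
    return best
def tcp_from_grasp(g,A): return np.array(g)+.019*A[:,2]
E
python3 - <<'E'
from ik import *
def show(n,g,az,th):
    A=rot(az,th); b=ik(tcp_from_grasp(g,A),A)
    print(n,'az',az,'th',th,[np.round(q,2).tolist() for q in b] or 'NONE')
blk=[.561,-.2505,.034]
for az in(108.2,-71.8):
    for th in(-60,-50,-40,-30,30,40,50,60): show('blk',blk,az,th)
bed=[.576,.180,.037]
for az in(88.45,-91.55):
    for th in(-60,-45,-30,30,45,60): show('bed',bed,az,th)
E
```

```text
blk az 108.2 th -60 NONE
blk az 108.2 th -50 NONE
blk az 108.2 th -40 [[-0.32, 0.15, 2.02, -0.9, 0.72, -0.01]]
blk az 108.2 th -30 [[-0.38, 0.14, 1.98, -0.59, 0.76, -0.31]]
blk az 108.2 th 30 [[-0.66, 0.49, 1.54, 0.28, 1.56, -1.05]]
blk az 108.2 th 40 [[-0.69, 0.58, 1.46, 0.35, 1.71, -1.07]]
blk az 108.2 th 50 [[-0.71, 0.67, 1.39, 0.42, 1.85, -1.08]]
blk az 108.2 th 60 [[-0.73, 0.76, 1.32, 0.49, 1.99, -1.07]]
blk az -71.8 th -60 [[-0.73, 0.76, 1.32, 0.49, 1.99, 2.07]]
blk az -71.8 th -50 [[-0.71, 0.67, 1.39, 0.42, 1.85, 2.06]]
blk az -71.8 th -40 [[-0.69, 0.58, 1.46, 0.35, 1.71, 2.07]]
blk az -71.8 th -30 [[-0.66, 0.49, 1.54, 0.28, 1.56, 2.1]]
blk az -71.8 th 30 [[-0.38, 0.14, 1.98, -0.59, 0.76, 2.83]]
blk az -71.8 th 40 [[-0.32, 0.15, 2.02, -0.9, 0.72, 3.13]]
blk az -71.8 th 50 NONE
blk az -71.8 th 60 NONE
bed az 88.45 th -60 [[0.5, 0.63, 1.53, -0.85, 1.66, 0.76]]
bed az 88.45 th -45 [[0.45, 0.5, 1.6, -0.68, 1.49, 0.7]]
bed az 88.45 th -30 [[0.38, 0.38, 1.68, -0.49, 1.34, 0.58]]
bed az 88.45 th 30 [[-0.04, 0.22, 1.88, 0.59, 1.12, -0.3]]
bed az 88.45 th 45 [[-0.14, 0.28, 1.89, 0.84, 1.23, -0.52]]
bed az 88.45 th 60 [[-0.21, 0.39, 1.88, 1.05, 1.37, -0.69]]
bed az -91.55 th -60 [[-0.21, 0.39, 1.88, 1.05, 1.37, 2.45]]
bed az -91.55 th -45 [[-0.14, 0.28, 1.89, 0.84, 1.23, 2.62]]
bed az -91.55 th -30 [[-0.04, 0.22, 1.88, 0.59, 1.12, 2.84]]
bed az -91.55 th 30 [[0.38, 0.38, 1.68, -0.49, 1.34, -2.56]]
bed az -91.55 th 45 [[0.45, 0.5, 1.6, -0.68, 1.49, -2.45]]
bed az -91.55 th 60 [[0.5, 0.63, 1.53, -0.85, 1.66, -2.38]]
```

```bash
cat > plan.py <<'E'
from ik import *
def cur():
    s=robot.read_state(); T=np.eye(4);T[:3,:3]=R.from_rotvec(s['ee_rot']).as_matrix();T[:3,3]=s['tool_pos'];return T,s
def mk(p,A):
    T=np.eye(4);T[:3,:3]=A;T[:3,3]=p;return T
def rows(Tc,Tt,n=None):
    from scipy.linalg import logm,expm
    D=np.linalg.inv(Tc)@Tt
    if n is None:
        n=1+int(max(np.abs(D[:3,3]).max()/.02, np.linalg.norm(R.from_matrix(D[:3,:3]).as_rotvec())/.118))
    E=np.real(expm(np.real(logm(D))/n))
    t=np.round(E[:3,3]/.02,3);r=np.round(R.from_matrix(E[:3,:3]).as_rotvec()/np.pi,4)
    X=Tc.copy(); Dq=mk(t*.02,R.from_rotvec(r*np.pi).as_matrix()); q=robot.read_state()['qpos']; dm=0; zs=[]
    ok=True
    for i in range(n):
        X=X@Dq; b=ik(X[:3,3],X[:3,:3],[q])
        if not b: ok=False;break
        dm=max(dm,(np.abs(b[0]-q)/np.array([2.57,2.57,3.14,3.14,3.14,3.14])*12).max()); q=b[0]; zs.append(X[2,3])
    print(f'n={n} t={t.tolist()} r={r.tolist()} ok={ok} maxspeedfrac={dm:.2f} q_end={np.round(q,2).tolist()} p_end={np.round(X[:3,3],4).tolist()} minz={min(zs) if zs else 0:.3f}')
    return X
G=.024
E
python3 - <<'E'
from plan import *
T,s=cur()
A=rot(108.2,55); tg=np.array([.561,-.2505,.034])+G*A[:,2]
pre=tg-.085*A[:,2]
print('tcp target',tg,'pre',pre)
X=rows(T,mk(pre,A)); rows(X,mk(tg,A))
E
```

```text
tcp target [ 0.55485961 -0.23182388  0.02023417] pre [ 0.57660684 -0.29796846  0.06898816]
n=13 t=[-0.976, 0.022, 0.262] r=[-0.0002, 0.0019, 0.0002] ok=True maxspeedfrac=0.18 q_end=[-0.76, 0.76, 1.19, 0.45, 2.04, -1.06] p_end=[0.5767, -0.2977, 0.0688] minz=0.069
n=5 t=[-0.001, -0.001, 0.847] r=[-0.0, -0.0001, 0.0001] ok=True maxspeedfrac=2.04 q_end=[-0.72, 0.72, 1.36, 0.46, 1.92, -1.08] p_end=[0.5549, -0.2319, 0.0202] minz=0.020
```

Request:
arm_command --translation '[[-0.976,0.022,0.262],[-0.976,0.022,0.262],[-0.976,0.022,0.262],[-0.976,0.022,0.262],[-0.976,0.022,0.262],[-0.976,0.022,0.262],[-0.976,0.022,0.262],[-0.976,0.022,0.262]]' --rotation '[[0,0.002,0],[0,0.002,0],[0,0.002,0],[0,0.002,0],[0,0.002,0],[0,0.002,0],[0,0.002,0],[0,0.002,0]]'

```text
clock: 6.85
tool_pos: [0.5629, -0.2643, 0.1617]
ee_rot: [-1.335, -1.872, -0.672]
wrist_force: [0.2, -0.6, -0.3]
gripper_width: 0.0852
```

Request:
arm_command --translation '[[-0.976,0.022,0.262],[-0.976,0.022,0.262],[-0.976,0.022,0.262],[-0.976,0.022,0.262],[-0.976,0.022,0.262]]' --rotation '[[0,0.002,0],[0,0.002,0],[0,0.002,0],[0,0.002,0],[0,0.002,0]]'

```text
clock: 7.27
tool_pos: [0.5767, -0.2979, 0.0673]
ee_rot: [-1.318, -1.847, -0.689]
wrist_force: [0.7, -0.2, -0.3]
gripper_width: 0.0855
```

```bash
python3 - <<'E'
from plan import *
from face import face
cs=cam('scene');cd=cam('side')
T,s=cur(); a=cams.camera('wrist'); c=cam('wrist',s)
cv2.imwrite('pics/w3.png',a[:,:,::-1])
d=cams.camera('side'); crop(d,'pics/d3.png',332,281,60,6)
print(np.round(proj(c,[[.561,-.2505,.04]]),1),np.round(proj(cd,[[.561,-.2505,.04]]),1))
A=rot(108.2,55); tg=np.array([.561,-.2505,.034])+G*A[:,2]
rows(T,mk(tg,A))
print(face(d,cd,(332,279),w=25)[0])
try: print(face(a,c,proj(c,[[.561,-.2505,.04]])[0],w=100)[0])
except Exception as e: print(e)
E
```

```text
pics/d3.png origin 272 236 scale 6
[[279.4 220.8]] [[332.3 278.4]]
n=5 t=[0.012, 0.004, 0.84] r=[-0.0006, -0.0001, 0.0006] ok=True maxspeedfrac=0.14 q_end=[-0.72, 0.72, 1.36, 0.46, 1.92, -1.08] p_end=[0.5549, -0.2318, 0.0202] minz=0.020
((559.8222045898438, -249.7245635986328), (52.96360778808594, 56.157066345214844), 17.261611938476562)
((560.6802368164062, -249.73736572265625), (50.096160888671875, 60.498687744140625), 18.72979736328125)
```

View pics/w3.png

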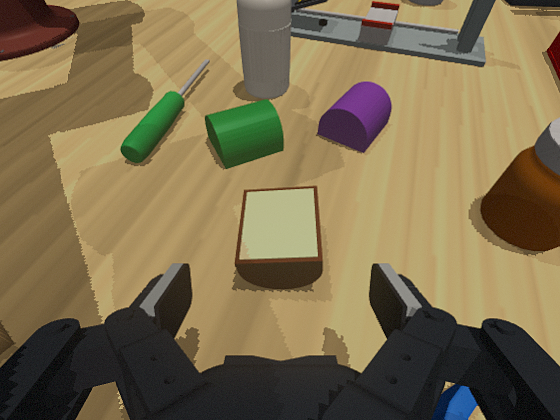

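View pics/d3.png

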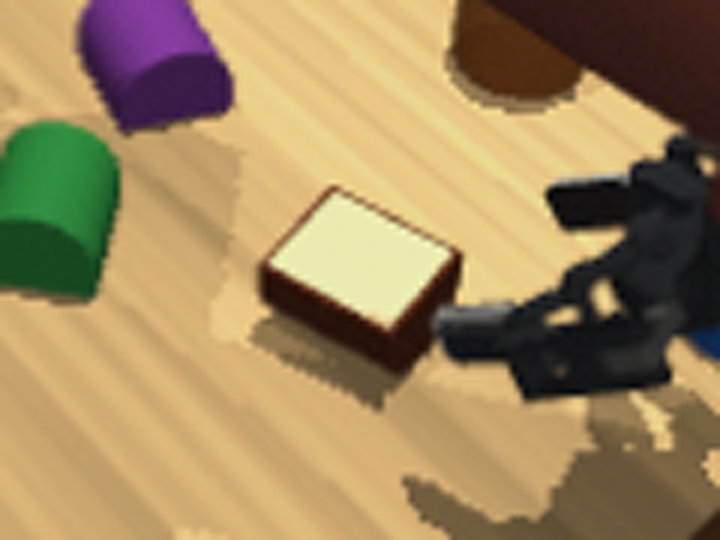

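The block's flat face is centred at wrist (279,222), midway between the fingers at (170,300) and (390,300). I'll go in and close.

Request:
arm_command --translation '[[0.012,0.004,0.84],[0.012,0.004,0.84],[0.012,0.004,0.84],[0.012,0.004,0.84],[0.012,0.004,0.84],[0,0,0],[0,0,0]]' --rotation '[[0,0,0],[0,0,0],[0,0,0],[0,0,0],[0,0,0],[0,0,0],[0,0,0]]'

```text
clock: 7.95
tool_pos: [0.5543, -0.231, 0.0222]
ee_rot: [-1.318, -1.846, -0.688]
wrist_force: [0.9, -0.3, 0.2]
gripper_width: 0.0851
```

Request:
arm_command --translation '[[0,0,0],[0,0,0],[0,0,0],[0,0,0],[0,0,0],[0,0,0],[0,0,0],[0,0,0]]' --rotation '[[0,0,0],[0,0,0],[0,0,0],[0,0,0],[0,0,0],[0,0,0],[0,0,0],[0,0,0]]' --grip -1 --squeeze 50

```text
clock: 8.62
tool_pos: [0.5552, -0.2327, 0.0228]
ee_rot: [-1.321, -1.847, -0.689]
wrist_force: [1.2, -3.8, 5.9]
gripper_width: 0.0554
```

```bash
python3 log.py; python3 - <<'E'
from plan import *
T,s=cur(); a=cams.camera('wrist')
cv2.imwrite('pics/w4.png',a[:,:,::-1])
d=cams.camera('side'); crop(d,'pics/d4.png',332,281,60,6)
E
```

```text
t 8.62 q [-0.717  0.716  1.354  0.454  1.924 -1.083] p [ 0.5552 -0.2327  0.0228] F [ 1.2 -3.8  5.9] w 0.0554
[[-0.187, 0.946, -0.263], [0.543, 0.323, 0.775], [0.819, 0.002, -0.574]]
pics/d4.png origin 272 236 scale 6
```

View pics/w4.png

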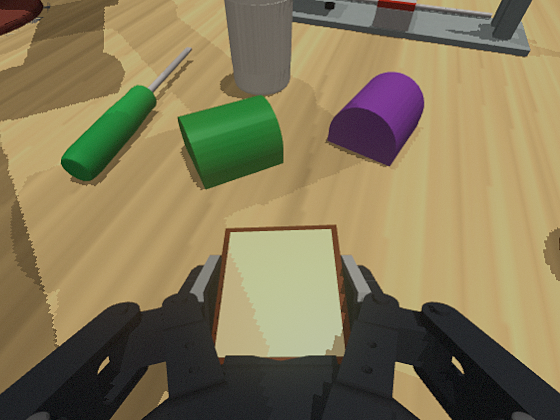

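View pics/d4.png

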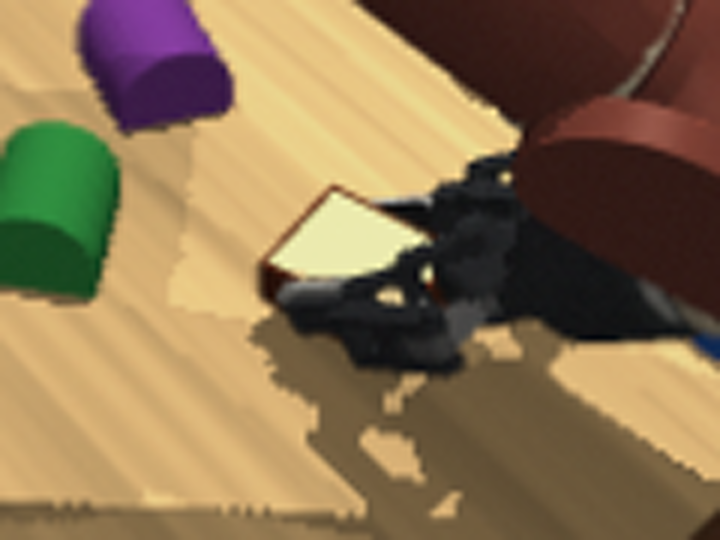

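```bash
python3 - <<'E'
from plan import *
T,s=cur(); c=cam('wrist',s)
im=cv2.imread('pics/w4.png'); cv2.imwrite('pics/w4c.png',cv2.resize(im[210:380,190:370],None,fx=4,fy=4,interpolation=cv2.INTER_CUBIC))
x=T[:3,0].copy();x[2]=0;x/=np.linalg.norm(x)
for u in [(225,228),(336,226)]: print(np.round(at_z(c,u,.04),4))
e=(at_z(c,(225,228),.04)+at_z(c,(336,226),.04))/2
ctr=e-.032*x; print('centre',ctr,'tcp y off',(ctr-T[:3,3])@T[:3,1])
cd=cam('side'); d=(np.array([[335,187],[262,265]])/6+[272,236])-.4
p=[at_z(cd,u,.04) for u in d]; print('side',np.round(p,4),np.round(np.mean(p,0)-.032*x,4))
E
```

```text
[ 0.5262 -0.2298  0.04  ]
[ 0.5784 -0.2107  0.04  ]
centre [ 0.5627065  -0.25051955  0.04      ] tcp y off 0.0013792440397834339
side [[ 0.5782 -0.2107  0.04  ]
 [ 0.5226 -0.2316  0.04  ]] [ 0.5608 -0.2514  0.04  ]
```

View pics/w4c.png

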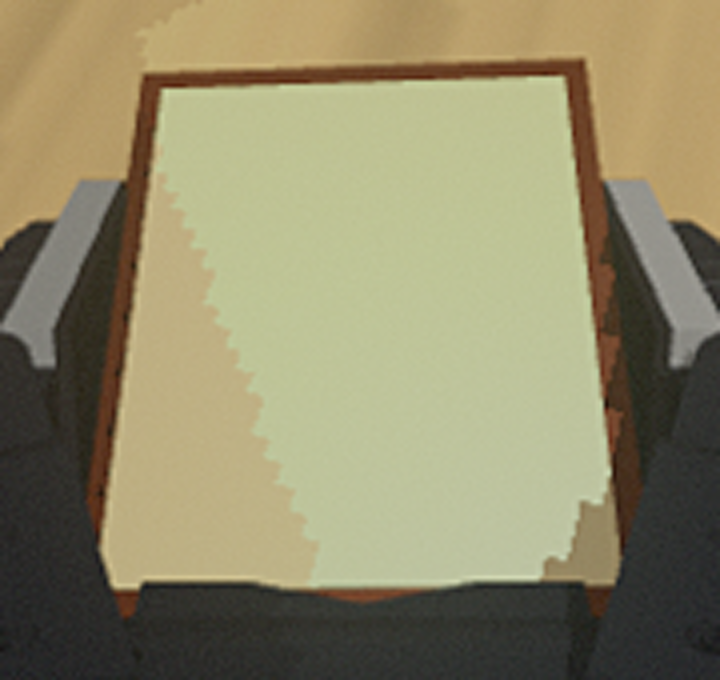

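```bash
python3 - <<'E'
from plan import *
T,s=cur(); K,d,Rm,e=cam('wrist',s)
uv=np.array([[160,90],[568,77],[622,587],[112,590]],float)/4+[190,210]-.4
for inx in (1.6,2.0,2.4):
    hx,hy=.032-inx/1000,.028-inx/1000
    # block frame: x along tool-x (far), y: z down => y = z x x ; right in image = tool +y
    obj=np.array([[hx,-hy,0],[hx,hy,0],[-hx,hy,0],[-hx,-hy,0]])
    ok,rv,t=cv2.solvePnP(obj,uv,K,d,flags=cv2.SOLVEPNP_IPPE)
    Rb=Rm@cv2.Rodrigues(rv)[0]; pb=e+Rm@t.ravel()
    pr=cv2.projectPoints(obj,rv,t,K,d)[0].reshape(-1,2)
    print(inx,np.round(pb,4),'x el',np.round(np.degrees(np.arcsin(Rb[2,0])),1),'y el',np.round(np.degrees(np.arcsin(Rb[2,1])),1),'x az',np.round(np.degrees(np.arctan2(Rb[1,0],Rb[0,0])),1),'reproj',np.round(np.abs(pr-uv).max(),2))
print('tool y el',np.degrees(np.arcsin(T[2,1])),'tool x az',np.degrees(np.arctan2(T[1,0],T[0,0])))
E
```

```text
1.6 [ 0.5611 -0.2463  0.0314] x el 2.5 y el 2.7 x az 109.1 reproj 0.93
2.0 [ 0.5614 -0.2471  0.0334] x el 2.2 y el 2.6 x az 109.0 reproj 1.0
2.4 [ 0.5617 -0.2479  0.0354] x el 1.9 y el 2.6 x az 109.0 reproj 1.07
tool y el 0.09704774310847937 tool x az 108.96758461779419
```

```bash
cat > st.py <<'E'
from plan import *
def blk(p,xv,zv):
    xv=np.array(xv,float);zv=np.array(zv,float);xv/=np.linalg.norm(xv);zv/=np.linalg.norm(zv)
    return mk(p,np.stack([xv,np.cross(zv,xv),zv],1))
E
python3 - <<'E'
from st import *
T,s=cur()
az=np.arctan2(T[1,0],T[0,0]); h=np.array([np.cos(az),np.sin(az),0])
ctr=np.array([.5615,-.2505,.04]); ctr-= ((ctr-T[:3,3])@T[:3,1])*T[:3,1]
B0=blk(ctr,h,[0,0,-1]); Ttb=np.linalg.inv(T)@B0; np.save('Ttb1.npy',Ttb)
print('grasp pt in block mm',np.round((np.linalg.inv(B0)@np.append(T[:3,3]-.024*T[:3,2],1))*1000,1))
up=T.copy(); up[2,3]+=.07
print('lift');X=rows(T,up)
B1=blk([.567,-.266,.032+.025],[0,0,-1],-h); T1=B1@np.linalg.inv(Ttb)
print('turn');X=rows(X,T1,14); 
T2=T1.copy();T2[2,3]-=.0245
print('down');rows(X,T2)
E
```

```text
grasp pt in block mm [-8.0e-01  0.0e+00  3.4e+00  1.0e+03]
lift
n=3 t=[0.955, 0.002, -0.67] r=[-0.0, -0.0, -0.0] ok=True maxspeedfrac=0.15 q_end=[-0.72, 0.62, 1.36, 0.47, 2.0, -1.04] p_end=[0.5552, -0.2328, 0.0928] minz=0.046
turn
n=14 t=[-0.252, 0.001, 0.163] r=[-0.0, -0.0357, -0.0001] ok=True maxspeedfrac=0.70 q_end=[-0.39, 0.13, 1.98, -0.7, 0.73, -0.26] p_end=[0.5727, -0.2823, 0.0382] minz=0.038
down
n=2 t=[0.353, -0.001, 0.503] r=[-0.0, -0.0001, -0.0] ok=True maxspeedfrac=4.62 q_end=[-0.39, 0.17, 1.98, -0.74, 0.7, -0.21] p_end=[0.5727, -0.2823, 0.0137] minz=0.014
```

Request:
arm_command --translation '[[0.478,0,-0.335],[0.478,0,-0.335],[0.478,0,-0.335],[0.478,0,-0.335],[0.478,0,-0.335],[0.478,0,-0.335],[0,0,0]]' --rotation '[[0,0,0],[0,0,0],[0,0,0],[0,0,0],[0,0,0],[0,0,0],[0,0,0]]'

```text
clock: 9.3
tool_pos: [0.5556, -0.2325, 0.0948]
ee_rot: [-1.321, -1.85, -0.689]
wrist_force: [0.7, -0.8, -1.7]
gripper_width: 0.0553
```

```bash
python3 log.py; python3 - <<'E'
from st import *
T,s=cur(); a=cams.camera('wrist')
cv2.imwrite('pics/w5.png',a[200:400,170:390][:,:,::-1])
az=np.arctan2(T[1,0],T[0,0]); h=np.array([np.cos(az),np.sin(az),0])
Ttb=np.load('Ttb1.npy')
B1=blk([.567,-.266,.032+.025],[0,0,-1],-h); T1=B1@np.linalg.inv(Ttb)
X=rows(T,T1,16); 
E
```

```text
t 9.3 q [-0.716  0.619  1.36   0.471  2.005 -1.04 ] p [ 0.5556 -0.2325  0.0948] F [ 0.7 -0.8 -1.7] w 0.0553
[[-0.189, 0.946, -0.263], [0.544, 0.324, 0.774], [0.818, 0.003, -0.576]]
n=16 t=[-0.221, -0.001, 0.152] r=[0.0, -0.0312, -0.0001] ok=True maxspeedfrac=0.62 q_end=[-0.39, 0.13, 1.98, -0.7, 0.73, -0.26] p_end=[0.5726, -0.2821, 0.0381] minz=0.038
```

View pics/w5.png

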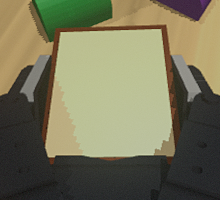

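The block is held (55 mm opening, 1.7 N weight) and still square in the jaws. Next I turn it upright.

Request:
arm_command --translation '[[-0.221,0,0.152],[-0.221,0,0.152],[-0.221,0,0.152],[-0.221,0,0.152],[-0.221,0,0.152],[-0.221,0,0.152],[-0.221,0,0.152],[-0.221,0,0.152]]' --rotation '[[0,-0.0312,0],[0,-0.0312,0],[0,-0.0312,0],[0,-0.0312,0],[0,-0.0312,0],[0,-0.0312,0],[0,-0.0312,0],[0,-0.0312,0]]'

```text
clock: 10.02
tool_pos: [0.5588, -0.2452, 0.0518]
ee_rot: [-1.743, -2.438, -0.151]
wrist_force: [-0.3, -1.0, -2.1]
gripper_width: 0.0552
```

Request:
arm_command --translation '[[-0.221,0,0.152],[-0.221,0,0.152],[-0.221,0,0.152],[-0.221,0,0.152],[-0.221,0,0.152],[-0.221,0,0.152],[-0.221,0,0.152],[-0.221,0,0.152]]' --rotation '[[0,-0.0312,0],[0,-0.0312,0],[0,-0.0312,0],[0,-0.0312,0],[0,-0.0312,0],[0,-0.0312,0],[0,-0.0312,0],[0,-0.0312,0]]'

```text
clock: 10.68
tool_pos: [0.5709, -0.2806, 0.0341]
ee_rot: [1.515, 2.119, -0.477]
wrist_force: [0.1, -0.4, -0.4]
gripper_width: 0.0548
```

```bash
python3 log.py; python3 - <<'E'
from st import *
T,s=cur()
Ttb=np.load('Ttb1.npy'); B=T@Ttb; print('block',np.round(B,3).tolist())
d=cams.camera('side'); crop(d,'pics/d6.png',332,281,60,6)
d=cams.camera('scene'); crop(d,'pics/s6.png',225,195,60,6)
h=np.array([np.cos(np.radians(108.97)),np.sin(np.radians(108.97)),0])
B1=blk([.567,-.266,.032],[0,0,-1],-h); T1=B1@np.linalg.inv(Ttb)
T1[2,3]+=.003
rows(T,T1,4)
E
```

```text
t 10.68 q [-0.383  0.134  1.98  -0.707  0.731 -0.245] p [ 0.5709 -0.2806  0.0341] F [ 0.1 -0.4 -0.4] w 0.0548
[[-0.265, 0.946, 0.186], [0.775, 0.324, -0.542], [-0.573, 0.0, -0.819]]
block [[-0.002, 0.947, 0.322, 0.565], [0.001, 0.322, -0.947, -0.264], [-1.0, -0.002, -0.001, 0.053], [0.0, 0.0, 0.0, 1.0]]
pics/d6.png origin 272 236 scale 6
pics/s6.png origin 165 150 scale 6
n=4 t=[0.106, 0.015, 0.199] r=[-0.0003, -0.0001, -0.0001] ok=True maxspeedfrac=0.06 q_end=[-0.39, 0.17, 1.98, -0.73, 0.7, -0.21] p_end=[0.5727, -0.2823, 0.0162] minz=0.016
```

View pics/d6.png

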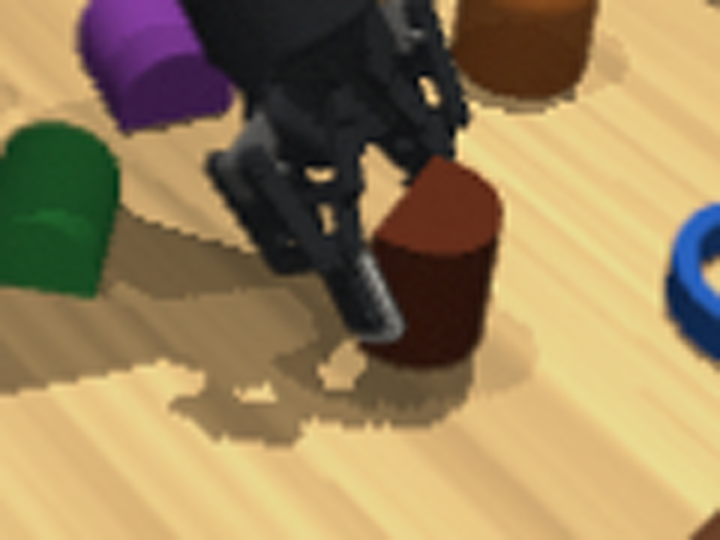

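View pics/s6.png

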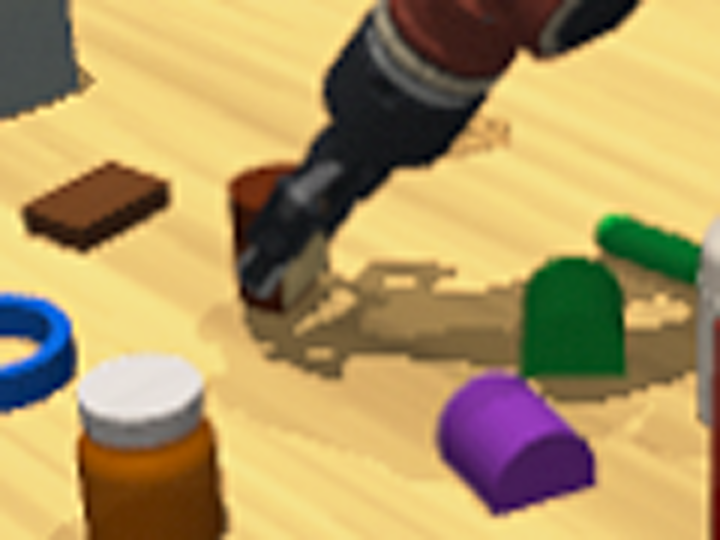

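```bash
cat > ov.py <<'E'
from st import *
def dsec(x): 
    a=np.linspace(0,np.pi,13); return [[x,.028,0]]+[[x,.028*np.cos(t),.012+.028*np.sin(t)] for t in a]+[[x,-.028,0],[x,.028,0]]
def overlay(im,name,B,fn,k=6,w=45,st=None):
    c=cam(name,st); L=[dsec(.032),dsec(-.032)]+[[[-.032,y,z],[.032,y,z]] for y,z in((.028,0),(-.028,0),(0,.04),(.028,.012),(-.028,.012))]
    ctr=proj(c,[B[:3,3]])[0].astype(int); x0,y0=max(0,ctr[0]-w),max(0,ctr[1]-w)
    im=cv2.resize(im[y0:ctr[1]+w,x0:ctr[0]+w],None,fx=k,fy=k,interpolation=cv2.INTER_CUBIC).copy()
    for l in L:
        P=(B[:3,:3]@np.array(l).T).T+B[:3,3]; p=((proj(c,P)-[x0,y0]+.5)*k).astype(np.int32)
        cv2.polylines(im,[p.reshape(-1,1,2)],False,(255,255,0),1)
    return im
def both(B,fn):
    a=overlay(cams.camera('side'),'side',B,None);b=overlay(cams.camera('scene'),'scene',B,None)
    cv2.imwrite(fn,np.hstack([a,b])[:,:,::-1])
E
python3 - <<'E'
from ov import *
T,s=cur(); both(T@np.load('Ttb1.npy'),'pics/ov6.png')
E
```

```text
(no output)
```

View pics/ov6.png

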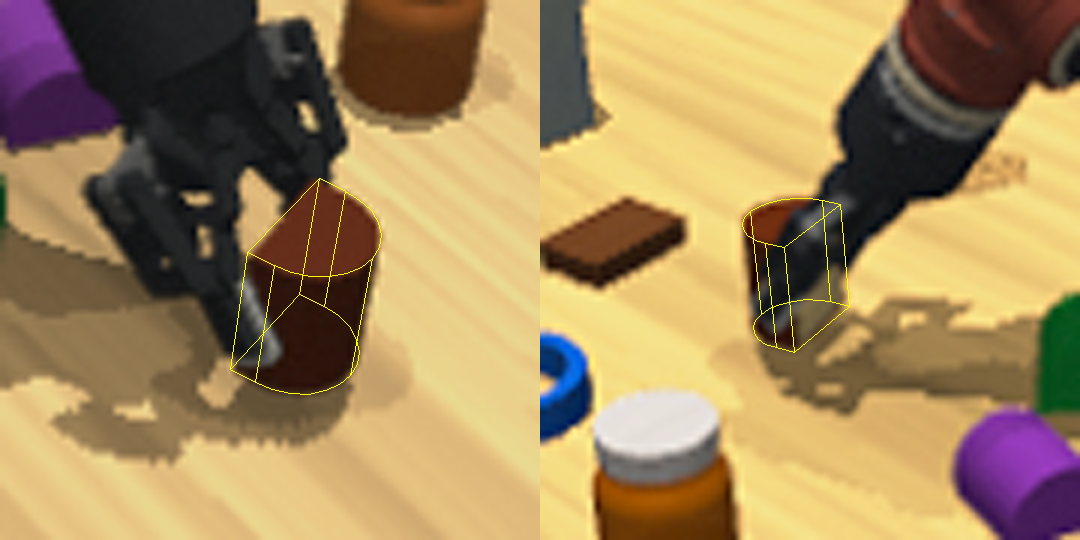

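The wireframe matches in both views, so the block is upright. Lowering to touch.

Request:
arm_command --translation '[[0.106,0.015,0.199],[0.106,0.015,0.199],[0.106,0.015,0.199],[0.106,0.015,0.199],[0,0,0],[0,0,0]]' --rotation '[[0,0,0],[0,0,0],[0,0,0],[0,0,0],[0,0,0],[0,0,0]]'

```text
clock: 11.38
tool_pos: [0.5727, -0.2828, 0.0158]
ee_rot: [1.518, 2.122, -0.476]
wrist_force: [0.0, 0.6, -1.1]
gripper_width: 0.0553
```

Request:
arm_command --translation '[[0.028,0,0.041],[0,0,0],[0.028,0,0.041],[0,0,0]]' --rotation '[[0,0,0],[0,0,0],[0,0,0],[0,0,0]]'

```text
clock: 11.72
tool_pos: [0.5731, -0.2826, 0.0145]
ee_rot: [1.517, 2.121, -0.475]
wrist_force: [0.1, -0.6, -1.2]
gripper_width: 0.0554
```

```bash
python3 log.py; python3 - <<'E'
from st import *
T,s=cur(); print((T@np.load('Ttb1.npy'))[:3,3])
E
```

```text
t 11.72 q [-0.386  0.176  1.974 -0.728  0.704 -0.216] p [ 0.5731 -0.2826  0.0145] F [ 0.1 -0.6 -1.2] w 0.0554
[[-0.266, 0.946, 0.184], [0.777, 0.323, -0.54], [-0.57, 0.0, -0.821]]
[ 0.56759931 -0.26642191  0.0334524 ]
```

Request:
arm_command --translation '[[0.014,0,0.021],[0,0,0],[0.014,0,0.021],[0,0,0]]' --rotation '[[0,0,0],[0,0,0],[0,0,0],[0,0,0]]'

```text
clock: 12.05
tool_pos: [0.5734, -0.283, 0.0144]
ee_rot: [1.516, 2.12, -0.476]
wrist_force: [-2.3, 2.3, 5.0]
gripper_width: 0.0556
```

Request:
arm_command --translation '[[0.014,0,0.021],[0,0,0],[0.014,0,0.021],[0,0,0]]' --rotation '[[0,0,0],[0,0,0],[0,0,0],[0,0,0]]'

```text
clock: 12.38
tool_pos: [0.5738, -0.2833, 0.0144]
ee_rot: [1.516, 2.119, -0.477]
wrist_force: [-4.3, 3.2, 10.5]
gripper_width: 0.0554
```

Request:
arm_command --translation '[[-0.02,0,-0.028],[0,0,0],[0,0,0]]' --rotation '[[0,0,0],[0,0,0],[0,0,0]]' --squeeze 20

```text
clock: 12.63
tool_pos: [0.5738, -0.2833, 0.0144]
ee_rot: [1.516, 2.12, -0.476]
wrist_force: [-2.3, 1.2, 7.3]
gripper_width: 0.0554
```

Request:
arm_command --translation '[[-0.02,0,-0.028],[0,0,0],[0,0,0]]' --rotation '[[0,0,0],[0,0,0],[0,0,0]]'

```text
clock: 12.88
tool_pos: [0.5737, -0.283, 0.0144]
ee_rot: [1.516, 2.12, -0.475]
wrist_force: [-0.1, -0.8, 3.1]
gripper_width: 0.0554
```

Request:
arm_command --translation '[[0,0,0],[0,0,0],[0,0,0],[0,0,0],[0,0,0],[0,0,0],[0,0,0],[0,0,0]]' --rotation '[[0,0,0],[0,0,0],[0,0,0],[0,0,0],[0,0,0],[0,0,0],[0,0,0],[0,0,0]]' --grip 1

```text
clock: 13.55
tool_pos: [0.5732, -0.2827, 0.0139]
ee_rot: [1.517, 2.121, -0.475]
wrist_force: [0.2, -0.0, -0.8]
gripper_width: 0.0853
```

```bash
python3 log.py; python3 - <<'E'
from ov import *
T,s=cur(); B=blk([.568,-.2668,.032],[0,0,-1],-np.array([np.cos(np.radians(108.9)),np.sin(np.radians(108.9)),0])); np.save('Bup.npy',B); both(B,'pics/ov7.png')
E
```

```text
t 13.55 q [-0.386  0.177  1.974 -0.729  0.703 -0.215] p [ 0.5732 -0.2827  0.0139] F [ 0.2 -0.  -0.8] w 0.0853
[[-0.266, 0.946, 0.184], [0.777, 0.323, -0.54], [-0.57, 0.0, -0.821]]
```

View pics/ov7.png

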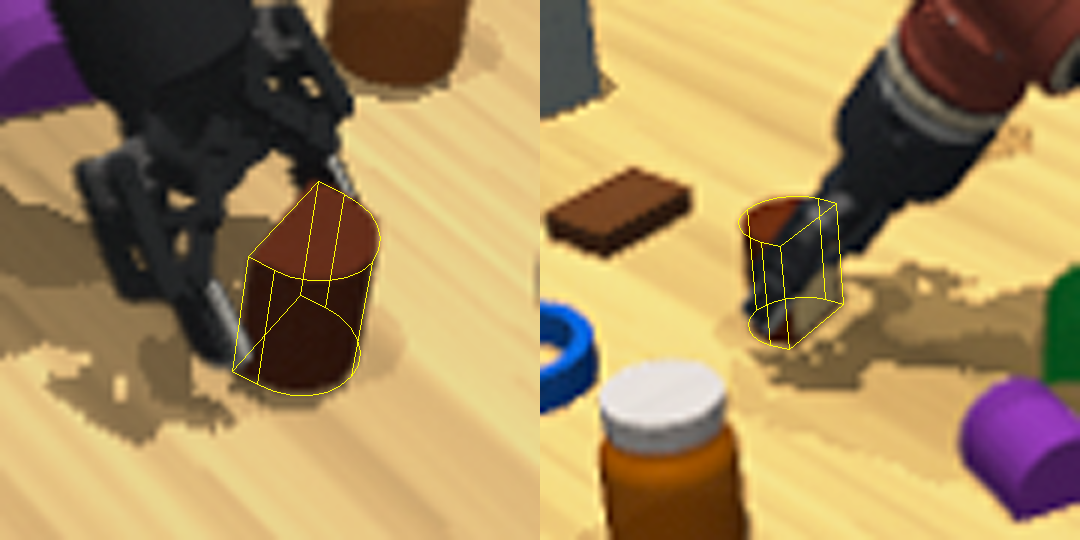

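Request:
arm_command --translation '[[0,0,-0.5],[0,0,-1],[0,0,-1],[0,0,-1],[0,0,-1],[0,0,-1],[0,0,-1],[0,0,-1]]' --rotation '[[0,0,0],[0,0,0],[0,0,0],[0,0,0],[0,0,0],[0,0,0],[0,0,0],[0,0,0]]'

```text
clock: 14.32
tool_pos: [0.5451, -0.2009, 0.1385]
ee_rot: [1.517, 2.121, -0.474]
wrist_force: [0.5, -0.2, 0.9]
gripper_width: 0.0854
```

```bash
python3 log.py; python3 - <<'E'
from ov import *
T,s=cur(); a=cams.camera('wrist'); cv2.imwrite('pics/w8.png',a[:,:,::-1])
both(np.load('Bup.npy'),'pics/ov8.png')
B=np.load('Bup.npy'); A=rot(108.9,58)
g=B[:3,3]+B[:3,2]*.006; g[2]=.036
tg=g+G*A[:,2]; pre=tg-.1*A[:,2]; hi=pre.copy(); hi[2]=.24
X=rows(T,mk(hi,A),16); 
X2=rows(X,mk(pre,A)); rows(X2,mk(tg,A)); print(tg,pre)
E
```

```text
t 14.32 q [-0.251 -0.125  2.034 -0.618  0.966 -0.29 ] p [ 0.5451 -0.2009  0.1385] F [ 0.5 -0.2  0.9] w 0.0854
[[-0.265, 0.946, 0.185], [0.777, 0.324, -0.54], [-0.57, 0.001, -0.821]]
n=16 t=[-0.431, 0.001, -0.425] r=[0.0, 0.0322, -0.0] ok=True maxspeedfrac=0.54 q_end=[-0.78, 0.7, 1.0, 0.54, 2.32, -0.93] p_end=[0.5908, -0.3336, 0.2401] minz=0.150
n=7 t=[-0.992, 0.0, 0.621] r=[0.0, 0.0, 0.0] ok=True maxspeedfrac=5.09 q_end=[-0.78, 0.86, 1.05, 0.46, 2.14, -1.05] p_end=[0.5908, -0.3336, 0.0763] minz=0.076
n=6 t=[0.001, -0.0, 0.834] r=[0.0, 0.0, 0.0] ok=True maxspeedfrac=4.52 q_end=[-0.73, 0.78, 1.28, 0.47, 1.99, -1.08] p_end=[0.5634, -0.2532, 0.0233] minz=0.023
[ 0.56335076 -0.25322069  0.02328194] [ 0.59082052 -0.33345328  0.07627386]
```

View pics/ov8.png

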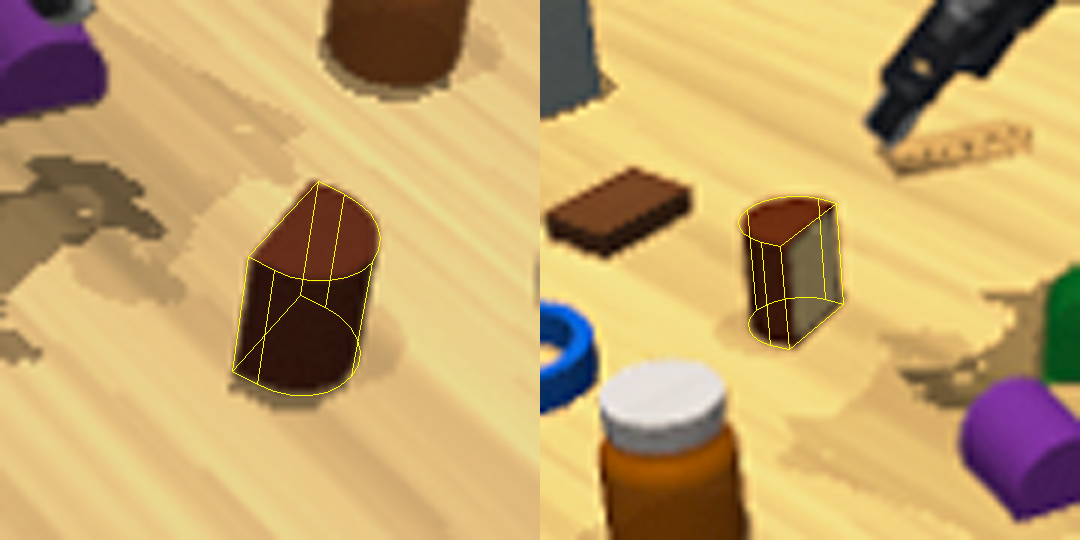

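View pics/w8.png

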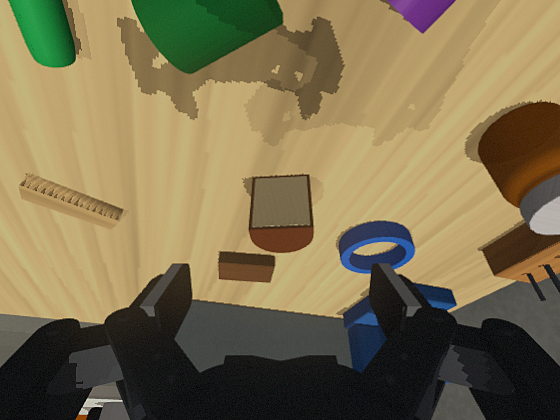

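The block stands alone on its end (side (327,281), pale face toward green), and the model matches in both views. I'll swing round to the belly side.

Request:
arm_command --translation '[[-0.431,0,-0.425],[-0.431,0,-0.425],[-0.431,0,-0.425],[-0.431,0,-0.425],[-0.431,0,-0.425],[-0.431,0,-0.425],[-0.431,0,-0.425],[-0.431,0,-0.425]]' --rotation '[[0,0.0322,0],[0,0.0322,0],[0,0.0322,0],[0,0.0322,0],[0,0.0322,0],[0,0.0322,0],[0,0.0322,0],[0,0.0322,0]]'

```text
clock: 15.13
tool_pos: [0.5611, -0.2487, 0.218]
ee_rot: [-1.727, -2.414, -0.18]
wrist_force: [0.5, 0.4, 0.4]
gripper_width: 0.0857
```

Request:
arm_command --translation '[[-0.431,0,-0.425],[-0.431,0,-0.425],[-0.431,0,-0.425],[-0.431,0,-0.425],[-0.431,0,-0.425],[-0.431,0,-0.425],[-0.431,0,-0.425],[-0.431,0,-0.425]]' --rotation '[[0,0.0322,0],[0,0.0322,0],[0,0.0322,0],[0,0.0322,0],[0,0.0322,0],[0,0.0322,0],[0,0.0322,0],[0,0.0322,0]]'

```text
clock: 15.8
tool_pos: [0.5906, -0.3363, 0.2375]
ee_rot: [-1.289, -1.8, -0.718]
wrist_force: [-0.1, 0.3, 0.1]
gripper_width: 0.0852
```

```bash
python3 log.py; python3 - <<'E'
from ov import *
T,s=cur(); a=cams.camera('wrist')
B=np.load('Bup.npy')
cv2.imwrite('pics/w9.png',overlay(a,'wrist',B,None,k=4,w=80,st=s)[:,:,::-1])
A=rot(108.9,58)
g=B[:3,3]+B[:3,2]*.006; g[2]=.036
tg=g+G*A[:,2]; pre=tg-.1*A[:,2]
X2=rows(T,mk(pre,A),8)
E
```

```text
t 15.8 q [-0.785  0.708  0.998  0.542  2.325 -0.925] p [ 0.5906 -0.3363  0.2375] F [-0.1  0.3  0.1] w 0.0852
[[-0.169, 0.947, -0.274], [0.498, 0.322, 0.805], [0.85, -0.0, -0.526]]
n=8 t=[-0.847, 0.007, 0.546] r=[0.0001, -0.0002, -0.0001] ok=True maxspeedfrac=0.11 q_end=[-0.78, 0.86, 1.05, 0.46, 2.14, -1.05] p_end=[0.5908, -0.3334, 0.0763] minz=0.076
```

View pics/w9.png

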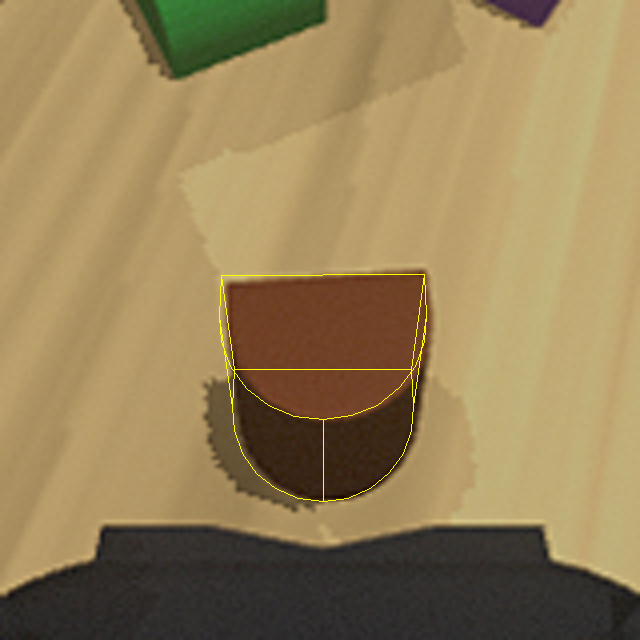

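```bash
python3 - <<'E'
from ov import *
T,s=cur(); c=cam('wrist',s); B=np.load('Bup.npy')
ctr=proj(c,[B[:3,3]])[0].astype(int); o=ctr-80
P=[at_z(c,np.array(u)/4+o-.4,.064) for u in((227,284),(427,271))]
d=P[1]-P[0]; az=np.degrees(np.arctan2(d[1],d[0])); print(np.round(P,4),np.linalg.norm(d),az)
az=round(az+90,1)
n=np.array([np.cos(np.radians(az)),np.sin(np.radians(az)),0]); m=(P[0]+P[1])/2; m[2]=.032
B=blk(m,[0,0,-1],-n); np.save('Bup2.npy',B); print(m,az)
cv2.imwrite('pics/w9b.png',overlay(cams.camera('wrist'),'wrist',B,None,k=4,w=80,st=s)[:,:,::-1]); both(B,'pics/ov9.png')
E
```

```text
[[ 0.5447 -0.2784  0.064 ]
 [ 0.5949 -0.2577  0.064 ]] 0.05432858183628216 22.45988874567042
[ 0.56975926 -0.26803213  0.032     ] 112.5
```

View pics/w9b.png

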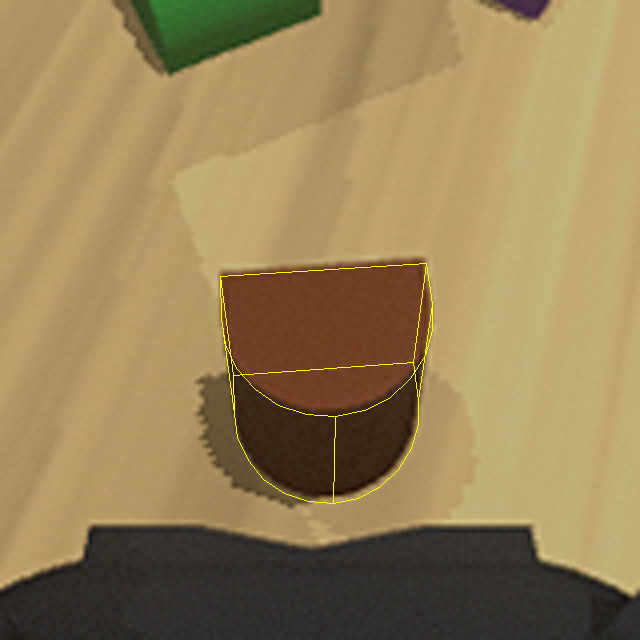

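View pics/ov9.png

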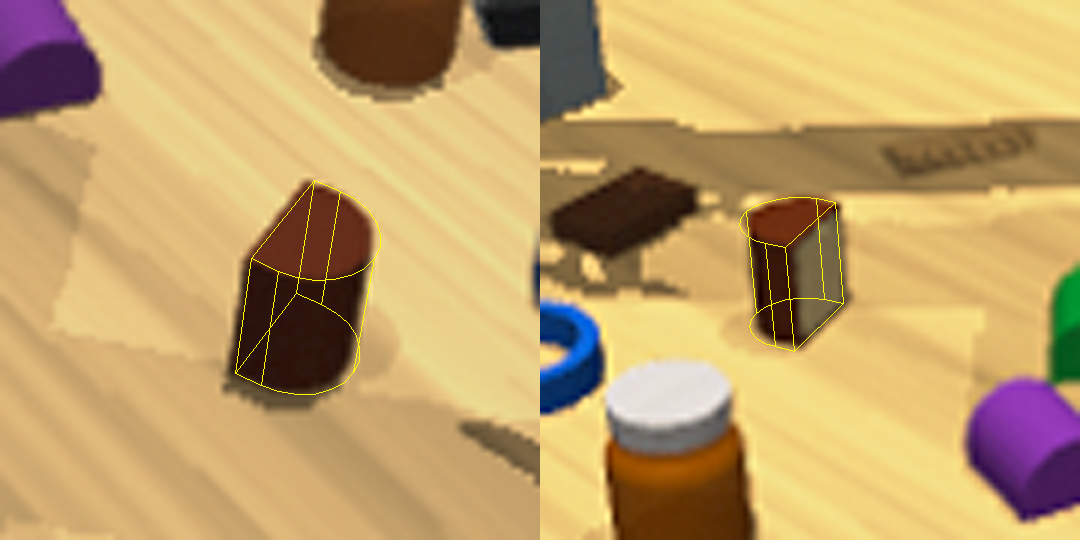

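```bash
python3 - <<'E'
from ov import *
az=111.8; n=np.array([np.cos(np.radians(az)),np.sin(np.radians(az)),0])
B=blk([.569,-.2672,.032],[0,0,-1],-n); np.save('Bup.npy',B)
T,s=cur()
A=rot(az,58); g=B[:3,3]+B[:3,2]*.006; g[2]=.036
tg=g+G*A[:,2]; pre=tg-.1*A[:,2]
X2=rows(T,mk(pre,A),8); print(pre,tg)
E
```

```text
n=8 t=[-0.841, 0.036, 0.528] r=[0.0017, -0.0001, -0.0012] ok=True maxspeedfrac=0.12 q_end=[-0.76, 0.88, 1.02, 0.44, 2.17, -1.08] p_end=[0.5952, -0.3325, 0.0762] minz=0.076
[ 0.59516348 -0.33261336  0.07627386] [ 0.5636697  -0.2538733   0.02328194]
```

Request:
arm_command --translation '[[-0.841,0.036,0.528],[-0.841,0.036,0.528],[-0.841,0.036,0.528],[-0.841,0.036,0.528],[-0.841,0.036,0.528],[-0.841,0.036,0.528],[-0.841,0.036,0.528],[-0.841,0.036,0.528]]' --rotation '[[0.0017,0,-0.0012],[0.0017,0,-0.0012],[0.0017,0,-0.0012],[0.0017,0,-0.0012],[0.0017,0,-0.0012],[0.0017,0,-0.0012],[0.0017,0,-0.0012],[0.0017,0,-0.0012]]'

```text
clock: 16.67
tool_pos: [0.5962, -0.332, 0.0774]
ee_rot: [-1.237, -1.833, -0.689]
wrist_force: [0.1, 0.2, -0.6]
gripper_width: 0.0855
```

```bash
python3 log.py; python3 - <<'E'
from ov import *
T,s=cur(); a=cams.camera('wrist')
B=np.load('Bup.npy')
cv2.imwrite('pics/w10.png',a[:,:,::-1])
cv2.imwrite('pics/w10o.png',overlay(a,'wrist',B,None,k=3,w=100,st=s)[:,:,::-1])
A=rot(111.8,58); g=B[:3,3]+B[:3,2]*.006; g[2]=.036
tg=g+G*A[:,2]
X2=rows(T,mk(tg,A),8)
E
```

```text
t 16.67 q [-0.763  0.879  1.016  0.439  2.169 -1.079] p [ 0.5962 -0.332   0.0774] F [ 0.1  0.2 -0.6] w 0.0855
[[-0.2, 0.928, -0.315], [0.491, 0.373, 0.787], [0.848, 0.002, -0.53]]
n=8 t=[-0.007, -0.007, 0.628] r=[-0.0, 0.0, 0.0001] ok=True maxspeedfrac=0.12 q_end=[-0.72, 0.8, 1.25, 0.44, 2.01, -1.11] p_end=[0.5637, -0.2539, 0.0232] minz=0.023
```

View pics/w10.png

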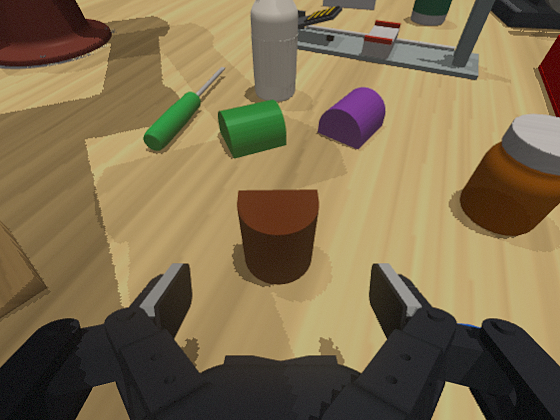

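View pics/w10o.png

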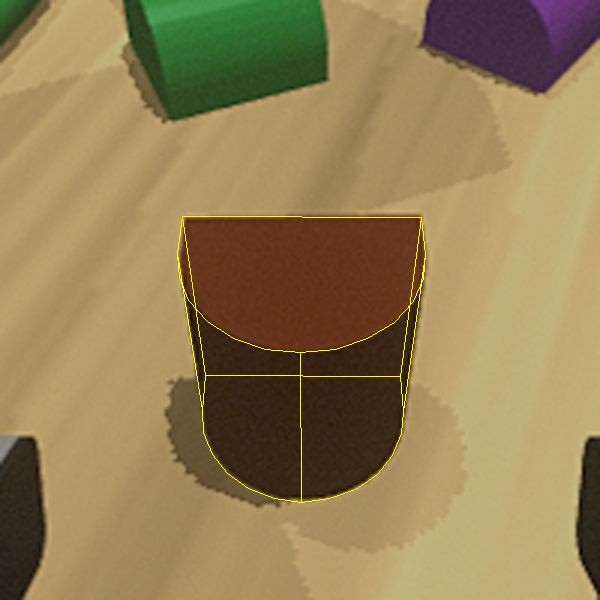

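The block is centred at wrist (278,235), square with the fingers. I'll advance and grip.

Request:
arm_command --translation '[[-0.007,-0.007,0.628],[-0.007,-0.007,0.628],[-0.007,-0.007,0.628],[-0.007,-0.007,0.628],[-0.007,-0.007,0.628],[-0.007,-0.007,0.628],[-0.007,-0.007,0.628],[-0.007,-0.007,0.628]]' --rotation '[[0,0,0],[0,0,0],[0,0,0],[0,0,0],[0,0,0],[0,0,0],[0,0,0],[0,0,0]]'

```text
clock: 17.38
tool_pos: [0.5639, -0.2538, 0.025]
ee_rot: [-1.238, -1.834, -0.689]
wrist_force: [0.2, -0.5, 0.0]
gripper_width: 0.0849
```

Request:
arm_command --translation '[[0,0,0],[0,0,0]]' --rotation '[[0,0,0],[0,0,0]]'

```text
clock: 17.55
tool_pos: [0.5637, -0.2538, 0.0251]
ee_rot: [-1.237, -1.833, -0.689]
wrist_force: [-0.3, 0.1, 0.1]
gripper_width: 0.0858
```

```bash
python3 log.py; python3 - <<'E'
from ov import *
T,s=cur(); a=cams.camera('wrist')
B=np.load('Bup.npy')
cv2.imwrite('pics/w11.png',overlay(a,'wrist',B,None,k=3,w=100,st=s)[:,:,::-1])
print(np.round((np.linalg.inv(B)@np.append(T[:3,3]-.024*T[:3,2],1))*1000,1))
E
```

```text
t 17.55 q [-0.721  0.793  1.253  0.439  2.016 -1.112] p [ 0.5637 -0.2538  0.0251] F [-0.3  0.1  0.1] w 0.0858
[[-0.199, 0.928, -0.315], [0.491, 0.373, 0.788], [0.848, 0.002, -0.53]]
[-5.8e+00  1.0e-01  6.0e+00  1.0e+03]
```

View pics/w11.png

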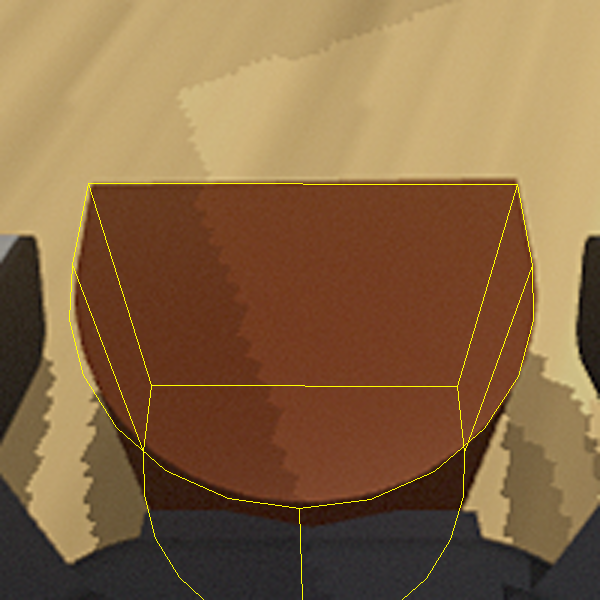

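Request:
arm_command --translation '[[0,0,0],[0,0,0],[0,0,0],[0,0,0],[0,0,0],[0,0,0],[0,0,0],[0,0,0]]' --rotation '[[0,0,0],[0,0,0],[0,0,0],[0,0,0],[0,0,0],[0,0,0],[0,0,0],[0,0,0]]' --grip -1 --squeeze 50

```text
clock: 18.27
tool_pos: [0.5644, -0.2547, 0.0263]
ee_rot: [-1.238, -1.835, -0.689]
wrist_force: [1.0, -3.3, 3.9]
gripper_width: 0.0552
```

```bash
python3 log.py; python3 - <<'E'
from ov import *
T,s=cur(); a=cams.camera('wrist')
az=np.arctan2(T[0,1]*0+T[1,0],T[0,0]); n=np.array([np.cos(az),np.sin(az),0])
print(np.degrees(az))
p=np.load('Bup.npy')[:3,3]; p=p-((p-T[:3,3])@T[:3,1])*T[:3,1]; p[2]=.032
B=blk(p,[0,0,-1],-n); np.save('Ttb2.npy',np.linalg.inv(T)@B); print(p)
cv2.imwrite('pics/w12.png',overlay(a,'wrist',B,None,k=3,w=100,st=s)[:,:,::-1]); both(B,'pics/ov12.png')
E
```

```text
t 18.27 q [-0.721  0.792  1.251  0.439  2.016 -1.111] p [ 0.5644 -0.2547  0.0263] F [ 1.  -3.3  3.9] w 0.0552
[[-0.201, 0.928, -0.313], [0.492, 0.372, 0.787], [0.847, 0.004, -0.531]]
112.17080578773994
[ 0.56929963 -0.26707989  0.032     ]
```

View pics/w12.png

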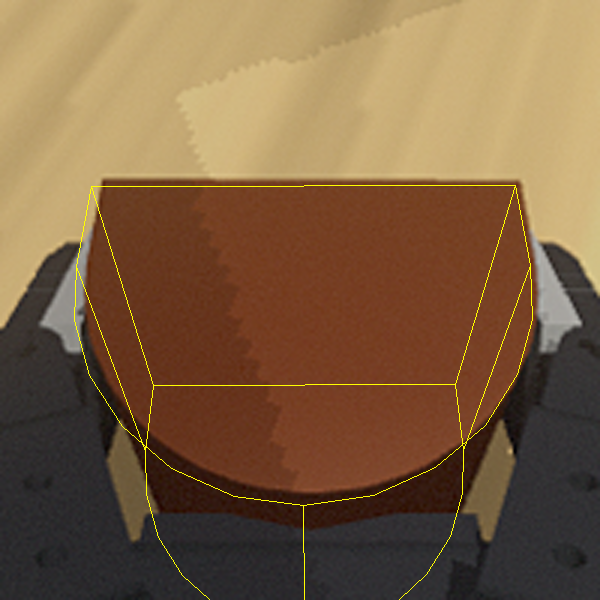

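View pics/ov12.png

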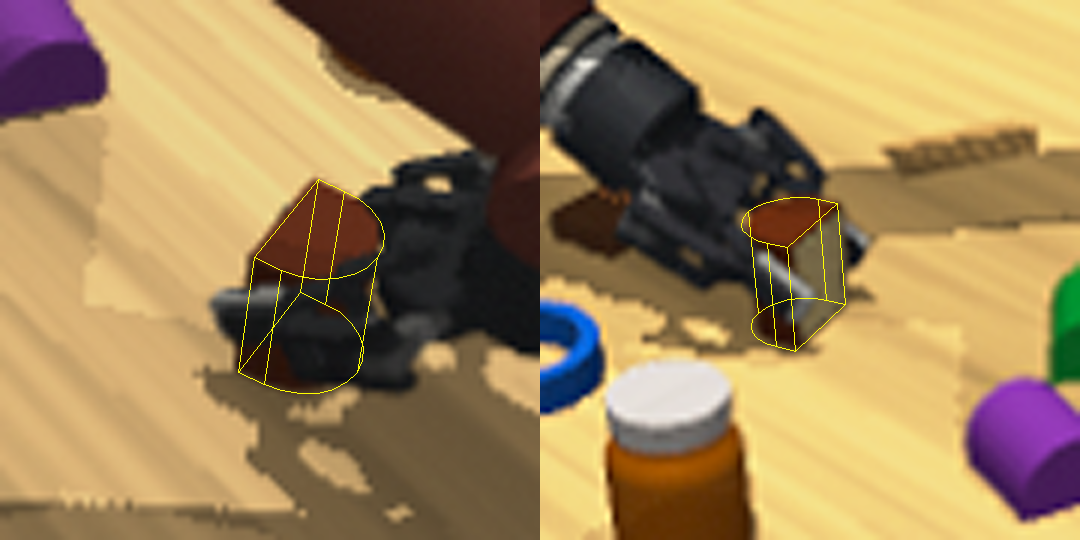

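```bash
cat > fin.py <<'E'
from ov import *
Ttb=np.load('Ttb2.npy').copy()
JX,JY,JA=.576,.180,88.45
h=np.array([np.cos(np.radians(JA)),np.sin(np.radians(JA)),0])
def TF(z,dx=0,dy=0): return blk([JX+dx,JY+dy,.030+z],-h,[0,0,1])@np.linalg.inv(Ttb)
E
python3 - <<'E'
from fin import *
B=blk([0,0,0],[0,0,-1],[-1,0,0])
Ttb[:3,3]+=Ttb[:3,:3]@np.array([0,0,-.0008]); np.save('Ttb2.npy',Ttb)
T,s=cur(); up=T.copy();up[2,3]+=.12
print('lift');X=rows(T,up,7)
W=TF(.25); W[:3,3]=[.565,-.2,.25]
print('turn');X=rows(X,W,18)
W2=TF(.12); 
print('go');X=rows(X,W2)
print('down');X=rows(X,TF(.02)); print(TF(0))
E
```

```text
lift
n=7 t=[0.726, 0.003, -0.455] r=[-0.0, -0.0, 0.0] ok=True maxspeedfrac=0.11 q_end=[-0.72, 0.64, 1.25, 0.48, 2.15, -1.04] p_end=[0.5643, -0.2546, 0.1463] minz=0.043
turn
n=18 t=[0.245, -0.001, -0.265] r=[-0.0018, -0.0274, 0.0077] ok=True maxspeedfrac=0.94 q_end=[-0.22, -0.06, 1.77, -0.56, 1.35, -0.1] p_end=[0.565, -0.2001, 0.25] minz=0.153
go
n=19 t=[0.992, 0.005, -0.273] r=[0.0, -0.0, 0.0] ok=True maxspeedfrac=4.02 q_end=[0.4, 0.25, 1.63, -0.51, 1.51, 0.52] p_end=[0.5756, 0.1742, 0.1376] minz=0.138
down
n=5 t=[0.533, -0.002, 0.848] r=[0.0, -0.0, 0.0001] ok=True maxspeedfrac=6.28 q_end=[0.4, 0.38, 1.66, -0.52, 1.38, 0.6] p_end=[0.5759, 0.1743, 0.0374] minz=0.037
[[ 0.02291466  0.99970829 -0.00763294  0.57594211]
 [ 0.84683426 -0.02346745 -0.53133889  0.17428938]
 [-0.53136301  0.00571161 -0.84712498  0.01746971]
 [ 0.          0.          0.          1.        ]]
```

Request:
arm_command --translation '[[0.363,0,-0.228],[0.726,0.003,-0.455],[0.726,0.003,-0.455],[0.726,0.003,-0.455],[0.726,0.003,-0.455],[0.726,0.003,-0.455],[0.726,0.003,-0.455],[0.363,0,-0.228]]' --rotation '[[0,0,0],[0,0,0],[0,0,0],[0,0,0],[0,0,0],[0,0,0],[0,0,0],[0,0,0]]'

```text
clock: 19.08
tool_pos: [0.5649, -0.2549, 0.1494]
ee_rot: [-1.239, -1.838, -0.689]
wrist_force: [0.2, 0.4, -0.7]
gripper_width: 0.0547
```

```bash
python3 log.py; python3 - <<'E'
from fin import *
T,s=cur(); W=TF(.25); W[:3,3]=[.565,-.2,.26]
rows(T,W,20)
both(T@Ttb,'pics/ov13.png')
E
```

```text
t 19.08 q [-0.721  0.638  1.252  0.477  2.151 -1.035] p [ 0.5649 -0.2549  0.1494] F [ 0.2  0.4 -0.7] w 0.0547
[[-0.203, 0.928, -0.312], [0.494, 0.373, 0.786], [0.846, 0.005, -0.534]]
n=20 t=[0.225, -0.004, -0.258] r=[-0.0016, -0.0246, 0.007] ok=True maxspeedfrac=0.31 q_end=[-0.22, -0.07, 1.76, -0.56, 1.36, -0.1] p_end=[0.5651, -0.2002, 0.2601] minz=0.156
```

View pics/ov13.png

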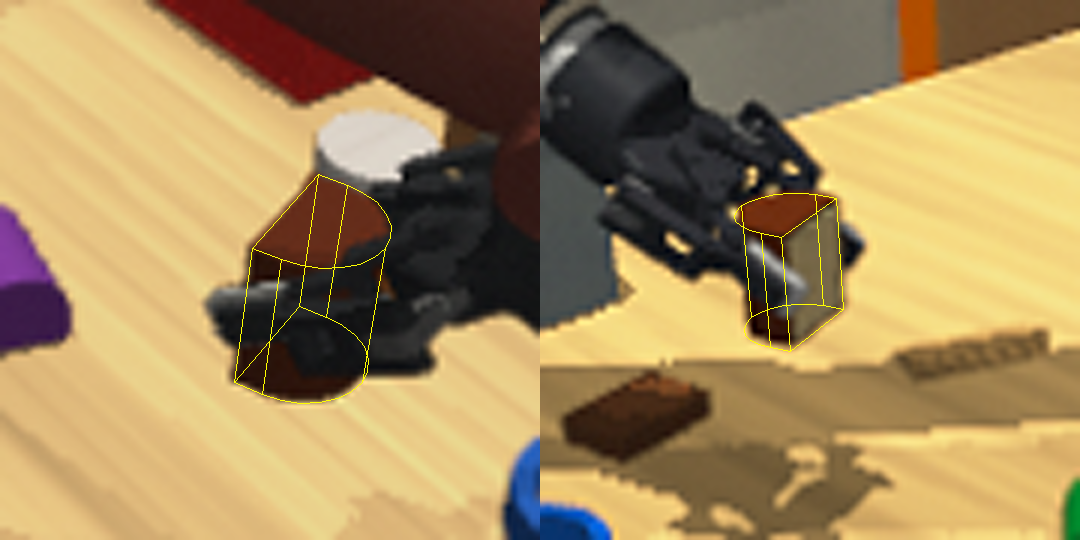

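Request:
arm_command --translation '[[0.225,-0.004,-0.258],[0.225,-0.004,-0.258],[0.225,-0.004,-0.258],[0.225,-0.004,-0.258],[0.225,-0.004,-0.258],[0.225,-0.004,-0.258],[0.225,-0.004,-0.258],[0.225,-0.004,-0.258]]' --rotation '[[-0.0016,-0.0246,0.007],[-0.0016,-0.0246,0.007],[-0.0016,-0.0246,0.007],[-0.0016,-0.0246,0.007],[-0.0016,-0.0246,0.007],[-0.0016,-0.0246,0.007],[-0.0016,-0.0246,0.007],[-0.0016,-0.0246,0.007]]'

```text
clock: 19.85
tool_pos: [0.5658, -0.2548, 0.1987]
ee_rot: [-1.754, -2.16, -0.251]
wrist_force: [-0.2, -0.2, -0.9]
gripper_width: 0.0553
```

Request:
arm_command --translation '[[0.225,-0.004,-0.258],[0.225,-0.004,-0.258],[0.225,-0.004,-0.258],[0.225,-0.004,-0.258],[0.225,-0.004,-0.258],[0.225,-0.004,-0.258],[0.225,-0.004,-0.258],[0.225,-0.004,-0.258]]' --rotation '[[-0.0016,-0.0246,0.007],[-0.0016,-0.0246,0.007],[-0.0016,-0.0246,0.007],[-0.0016,-0.0246,0.007],[-0.0016,-0.0246,0.007],[-0.0016,-0.0246,0.007],[-0.0016,-0.0246,0.007],[-0.0016,-0.0246,0.007]]'

```text
clock: 20.52
tool_pos: [0.5644, -0.2235, 0.2429]
ee_rot: [2.052, 2.163, -0.312]
wrist_force: [-0.3, -0.5, -1.1]
gripper_width: 0.0552
```

Request:
arm_command --translation '[[0.225,-0.004,-0.258],[0.225,-0.004,-0.258],[0.225,-0.004,-0.258],[0.225,-0.004,-0.258],[0,0,0]]' --rotation '[[-0.0016,-0.0246,0.007],[-0.0016,-0.0246,0.007],[-0.0016,-0.0246,0.007],[-0.0016,-0.0246,0.007],[0,0,0]]'

```text
clock: 20.93
tool_pos: [0.5637, -0.1968, 0.2533]
ee_rot: [1.93, 1.889, -0.553]
wrist_force: [1.0, 1.1, -1.8]
gripper_width: 0.0551
```

```bash
python3 log.py; python3 - <<'E'
from fin import *
T,s=cur()
print(np.round(T@Ttb,3).tolist())
X=TF(.12); X=rows(T,X,20)
E
```

```text
t 20.93 q [-0.217 -0.065  1.764 -0.558  1.362 -0.1  ] p [ 0.5637 -0.1968  0.2533] F [ 1.   1.1 -1.8] w 0.0551
[[0.018, 1.0, -0.014], [0.849, -0.022, -0.528], [-0.528, -0.003, -0.849]]
[[-0.026, 1.0, 0.008, 0.564], [-1.0, -0.026, -0.005, -0.191], [-0.004, -0.008, 1.0, 0.266], [0.0, 0.0, 0.0, 1.0]]
n=20 t=[0.941, 0.009, -0.246] r=[-0.0001, -0.0001, 0.0001] ok=True maxspeedfrac=0.15 q_end=[0.4, 0.25, 1.63, -0.51, 1.52, 0.52] p_end=[0.5761, 0.1744, 0.1372] minz=0.137
```

Request:
arm_command --translation '[[0.941,0.009,-0.246],[0.941,0.009,-0.246],[0.941,0.009,-0.246],[0.941,0.009,-0.246],[0.941,0.009,-0.246],[0.941,0.009,-0.246],[0.941,0.009,-0.246],[0.941,0.009,-0.246]]' --rotation '[[0,0,0],[0,0,0],[0,0,0],[0,0,0],[0,0,0],[0,0,0],[0,0,0],[0,0,0]]'

```text
clock: 21.6
tool_pos: [0.5695, -0.0509, 0.2089]
ee_rot: [1.935, 1.886, -0.552]
wrist_force: [1.2, -0.1, -0.9]
gripper_width: 0.0549
```

Request:
arm_command --translation '[[0.941,0.009,-0.246],[0.941,0.009,-0.246],[0.941,0.009,-0.246],[0.941,0.009,-0.246],[0.941,0.009,-0.246],[0.941,0.009,-0.246],[0.941,0.009,-0.246],[0.941,0.009,-0.246]]' --rotation '[[0,0,0],[0,0,0],[0,0,0],[0,0,0],[0,0,0],[0,0,0],[0,0,0],[0,0,0]]'

```text
clock: 22.27
tool_pos: [0.5749, 0.0976, 0.1627]
ee_rot: [1.934, 1.885, -0.553]
wrist_force: [-0.0, 0.6, -1.6]
gripper_width: 0.055
```

Request:
arm_command --translation '[[0.941,0.009,-0.246],[0.941,0.009,-0.246],[0.941,0.009,-0.246],[0.941,0.009,-0.246],[0,0,0]]' --rotation '[[0,0,0],[0,0,0],[0,0,0],[0,0,0],[0,0,0]]'

```text
clock: 22.68
tool_pos: [0.5771, 0.1734, 0.1383]
ee_rot: [1.932, 1.889, -0.554]
wrist_force: [-0.8, -0.0, -1.8]
gripper_width: 0.055
```

```bash
python3 log.py; python3 - <<'E'
from fin import *
T,s=cur()
print(np.round(T@Ttb,3).tolist())
a=cams.camera('wrist'); cv2.imwrite('pics/w14.png',a[:,:,::-1])
d=cams.camera('side'); crop(d,'pics/d14.png',250,190,66,6)
d=cams.camera('scene'); crop(d,'pics/s14.png',325,235,66,6)
rows(T,TF(.03),6)
E
```

```text
t 22.68 q [ 0.392  0.253  1.623 -0.503  1.52   0.506] p [0.5771 0.1734 0.1383] F [-0.8 -0.  -1.8] w 0.055
[[0.018, 1.0, -0.015], [0.85, -0.023, -0.527], [-0.527, -0.003, -0.85]]
[[-0.027, 1.0, 0.009, 0.577], [-1.0, -0.027, -0.005, 0.179], [-0.005, -0.009, 1.0, 0.151], [0.0, 0.0, 0.0, 1.0]]
pics/d14.png origin 184 141 scale 6
pics/s14.png origin 259 186 scale 6
n=6 t=[0.407, -0.01, 0.638] r=[-0.0004, -0.0003, 0.0003] ok=True maxspeedfrac=0.09 q_end=[0.4, 0.36, 1.66, -0.52, 1.39, 0.59] p_end=[0.576, 0.1743, 0.0475] minz=0.047
```

View pics/w14.png

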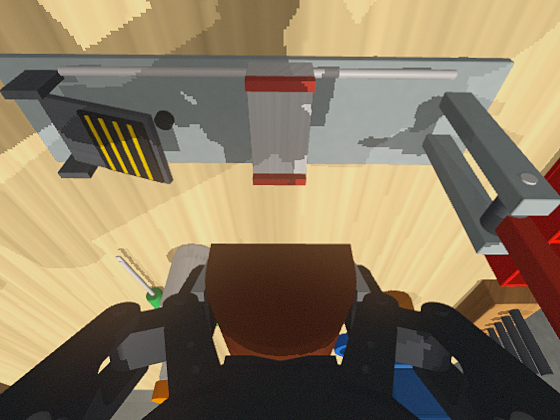

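View pics/s14.png

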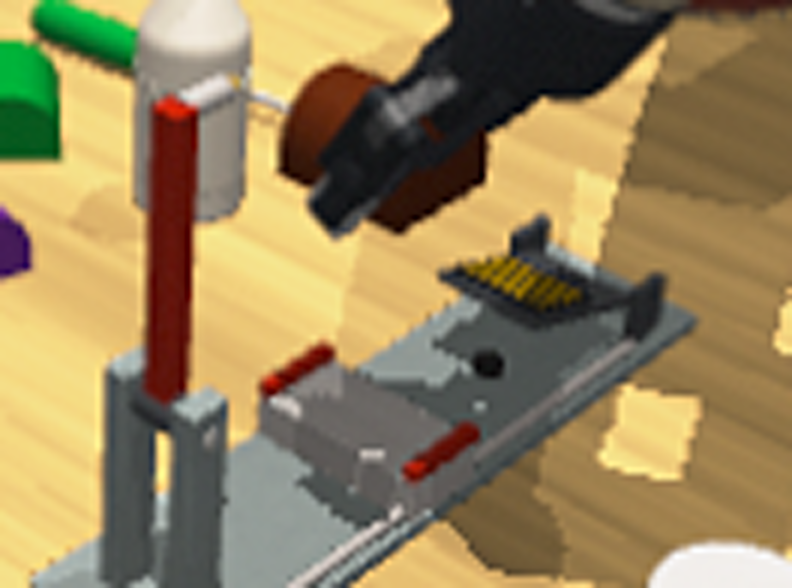

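View pics/d14.png

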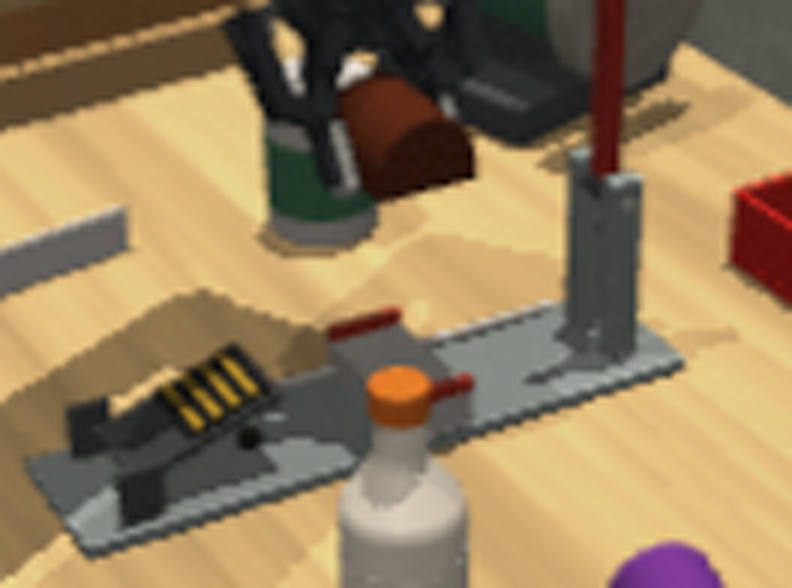

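```bash
python3 - <<'E'
from fin import *
im=cv2.imread('pics/w14.png')
cv2.imwrite('pics/w14c.png',cv2.resize(im[60:195,225:335],None,fx=5,fy=5,interpolation=cv2.INTER_CUBIC)); 
T,s=cur();c=cam('wrist',s)
def J(x,y,z):
    a=np.radians(JA-90); return [JX+np.cos(a)*x-np.sin(a)*y,JY+np.sin(a)*x+np.cos(a)*y,z]
for n,p in {'stop+y in/top':[(-.022,.037,.037),(.022,.037,.037)],'stop+y out top':[(-.022,.044,.037),(.022,.044,.037)],'stop-y in':[(-.022,-.037,.037),(.022,-.037,.037)],'stop-y out':[(-.022,-.044,.037),(.022,-.044,.037)],'plate far':[(.16,.045,.008),(.16,-.045,.008)]}.items():
    print(n,np.round((proj(c,[J(*q) for q in p])-[225,60]+.5)*5).tolist(),np.round(proj(c,[J(*q) for q in p])).tolist())
E
```

```text
stop+y in/top [[78.0, 135.0], [427.0, 136.0]] [[240.0, 87.0], [310.0, 87.0]]
stop+y out top [[72.0, 80.0], [431.0, 81.0]] [[239.0, 75.0], [311.0, 76.0]]
stop-y in [[122.0, 578.0], [393.0, 578.0]] [[249.0, 175.0], [303.0, 175.0]]
stop-y out [[125.0, 609.0], [390.0, 610.0]] [[250.0, 181.0], [303.0, 181.0]]
plate far [[1439.0, -20.0], [1151.0, 505.0]] [[512.0, 55.0], [455.0, 160.0]]
```

View pics/w14c.png

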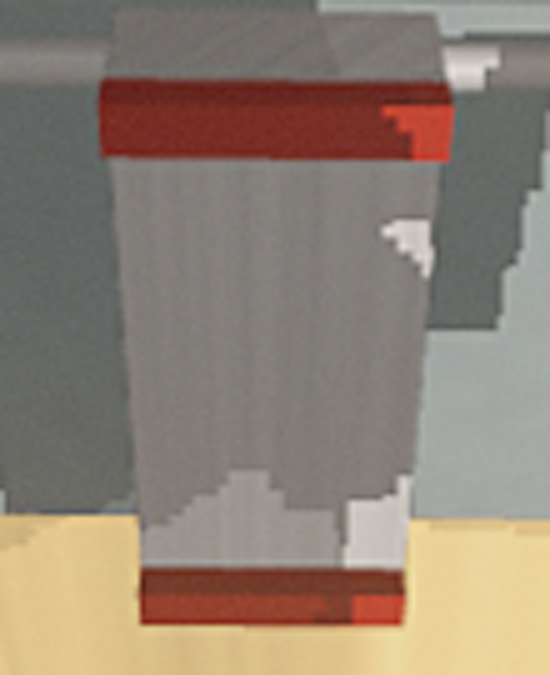

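The wrist view shows the jig about 2–3 mm off from the fixed-camera fit, toward +x and −y. I'll take the middle value, go down to 20 mm above the bed and compare the two there.

```bash
python3 - <<'E'
from fin import *
T,s=cur()
rows(T,TF(.02,.0015,-.0015),6)
E
```

```text
n=6 t=[0.469, -0.006, 0.718] r=[-0.0003, -0.0002, 0.0001] ok=True maxspeedfrac=0.11 q_end=[0.39, 0.38, 1.66, -0.52, 1.38, 0.59] p_end=[0.5774, 0.1728, 0.0375] minz=0.037
```

Request:
arm_command --translation '[[0.469,-0.006,0.718],[0.469,-0.006,0.718],[0.469,-0.006,0.718],[0.469,-0.006,0.718],[0.469,-0.006,0.718],[0.469,-0.006,0.718],[0,0,0]]' --rotation '[[0,0,0],[0,0,0],[0,0,0],[0,0,0],[0,0,0],[0,0,0],[0,0,0]]'

```text
clock: 23.42
tool_pos: [0.5742, 0.1726, 0.0325]
ee_rot: [1.932, 1.887, -0.561]
wrist_force: [-1.7, -0.3, -2.3]
gripper_width: 0.055
```

```bash
python3 log.py; python3 - <<'E'
from fin import *
T,s=cur()
print(np.round(T@Ttb,4).tolist())
a=cams.camera('wrist'); cv2.imwrite('pics/w15.png',cv2.resize(a[60:330,150:410],None,fx=2.2,fy=2.2,interpolation=cv2.INTER_CUBIC)[:,:,::-1])
d=cams.camera('side'); crop(d,'pics/d15.png',250,195,50,7)
d=cams.camera('scene'); crop(d,'pics/s15.png',325,245,50,7)
E
```

```text
t 23.42 q [ 0.393  0.384  1.662 -0.514  1.378  0.591] p [0.5742 0.1726 0.0325] F [-1.7 -0.3 -2.3] w 0.055
[[0.018, 1.0, -0.019], [0.847, -0.026, -0.53], [-0.531, -0.006, -0.848]]
[[-0.0293, 0.9995, 0.012, 0.5744], [-0.9996, -0.0293, -0.001, 0.1783], [-0.0007, -0.012, 0.9999, 0.045], [0.0, 0.0, 0.0, 1.0]]
pics/d15.png origin 200 158 scale 7
pics/s15.png origin 275 208 scale 7
```

View pics/w15.png

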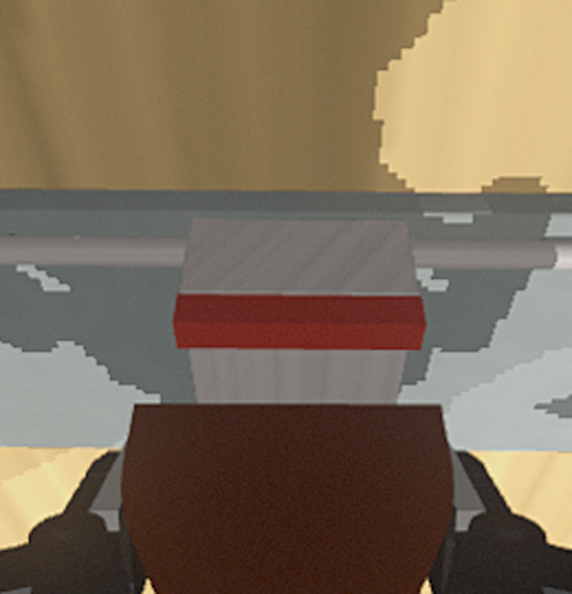

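View pics/s15.png

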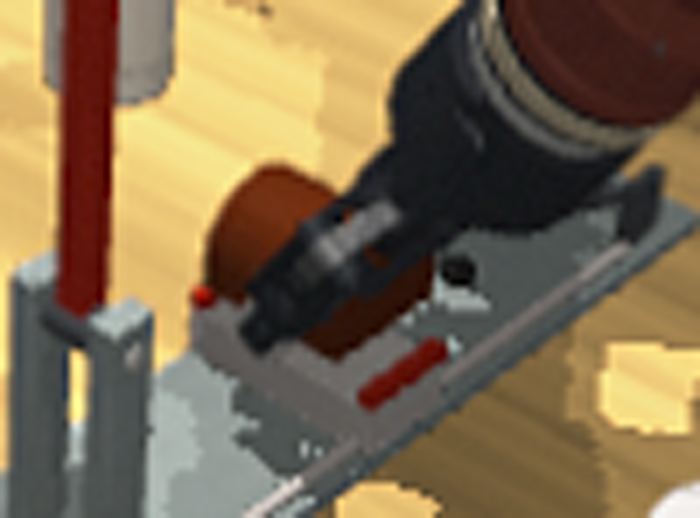

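View pics/d15.png

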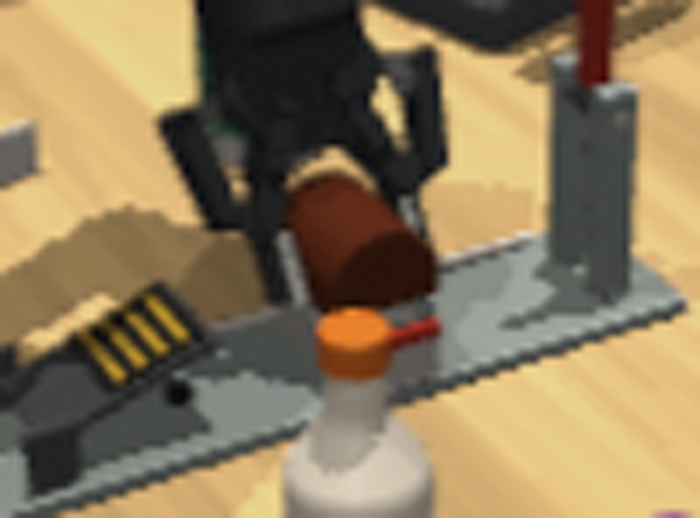

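Request:
arm_command --translation '[[0,0,0],[0,0,0],[0,0,0]]' --rotation '[[0,0,0],[0,0,0],[0,0,0]]'

```text
clock: 23.82
tool_pos: [0.5783, 0.1741, 0.0394]
ee_rot: [1.933, 1.883, -0.548]
wrist_force: [0.5, -0.5, -1.6]
gripper_width: 0.0554
```

```bash
python3 log.py; python3 - <<'E'
from fin import *
for i in range(3):
    T,s=cur(); print(np.round(T[:3,3],4),np.round((T@Ttb)[:3,3],4),np.round(s['joint_velocities'],3)); cams.camera('wrist')
E
```

```text
t 23.82 q [ 0.393  0.376  1.657 -0.515  1.38   0.59 ] p [0.5783 0.1741 0.0394] F [ 0.5 -0.5 -1.6] w 0.0554
[[0.024, 1.0, -0.01], [0.849, -0.025, -0.528], [-0.528, 0.004, -0.849]]
[0.5783 0.1741 0.0394] [0.5784 0.1797 0.052 ] [-0.     0.002  0.004  0.002 -0.001 -0.001]
[0.5781 0.174  0.0392] [0.5782 0.1797 0.0518] [ 0.     0.004  0.006  0.    -0.001 -0.001]
[0.5779 0.1739 0.039 ] [0.578  0.1796 0.0515] [-0.002  0.005  0.004 -0.     0.     0.001]
```

```bash
python3 - <<'E'
from fin import *
T,s=cur()
a=cams.camera('wrist'); cv2.imwrite('pics/w16.png',cv2.resize(a[130:260,200:360],None,fx=5,fy=5,interpolation=cv2.INTER_CUBIC)[:,:,::-1])
print(np.round(T[:3,3],4),np.round((T@Ttb),4).tolist())
E
```

```text
[0.5778 0.1739 0.0388] [[-0.0289, 0.9996, 0.0027, 0.5779], [-0.9996, -0.0289, -0.0039, 0.1795], [-0.0038, -0.0029, 1.0, 0.0513], [0.0, 0.0, 0.0, 1.0]]
```

View pics/w16.png

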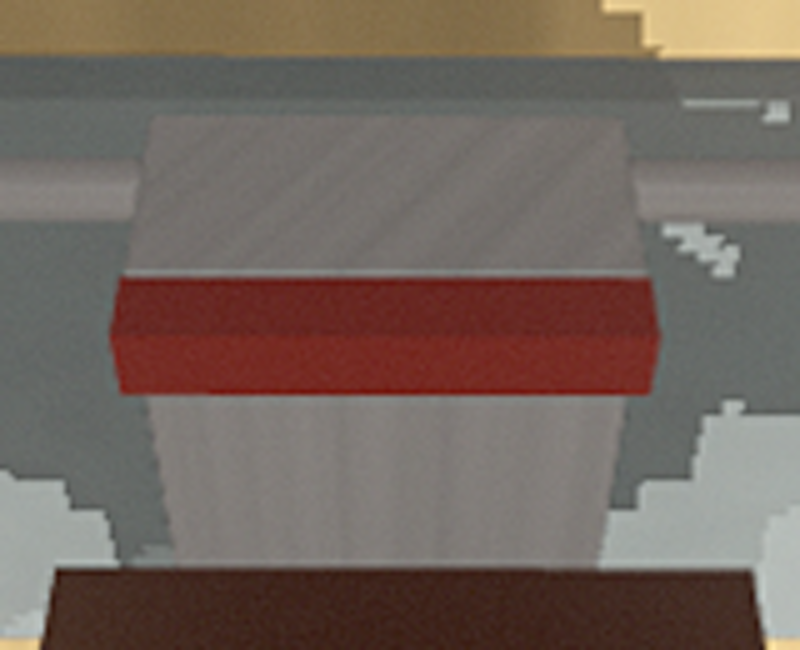

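```bash
python3 - <<'E'
from fin import *
T,s=cur(); c=cam('wrist',s); B=T@Ttb
f=lambda u,v:(200+u/5-.4,130+v/5-.4)
L=at_z(c,f(121,394),.037);Rr=at_z(c,f(650,394),.037); print('stop in',np.round(L,4),np.round(Rr,4),np.linalg.norm(L-Rr))
L2=at_z(c,f(110,333),.037);R2=at_z(c,f(660,333),.037); print('stop out',np.round(L2,4),np.round(R2,4))
bed=((L+Rr)/2)-.037*h; print('bed from wrist',np.round(bed,4))
z=B[2,3]; l=at_z(c,f(55,569),z);r=at_z(c,f(752,569),z); print('blk',np.round(l,4),np.round(r,4),np.linalg.norm(l-r),z)
bc=(l+r)/2-.032*h; print('blk centre wrist',np.round(bc,4),'kin',np.round(B[:3,3],4))
print('bed rel block',np.round((bed-bc)[:2],4))
E
```

```text
stop in [0.5568 0.2188 0.037 ] [0.6004 0.2176 0.037 ] 0.043582306337921144
stop out [0.5571 0.2259 0.037 ] [0.6005 0.2248 0.037 ]
bed from wrist [0.5776 0.1812 0.037 ]
blk [0.5526 0.214  0.0511] [0.6074 0.2125 0.0511] 0.05482009602175255 0.051121915617230854
blk centre wrist [0.5791 0.1812 0.0511] kin [0.5777 0.1795 0.0511]
bed rel block [-0.0015 -0.0001]
```

The block is 1.5 mm too far +x of the bed centre, in line lengthwise, with the yaw matching. I'll correct that and descend slowly.

Request:
arm_command --translation '[[0.03,-0.037,0.04],[0.07,-0.038,0.11],[0.08,0,0.127],[0.08,0,0.127],[0.07,0,0.11],[0.04,0,0.06],[0,0,0],[0,0,0]]' --rotation '[[0,0,0],[0,0,0],[0,0,0],[0,0,0],[0,0,0],[0,0,0],[0,0,0],[0,0,0]]'

```text
clock: 24.68
tool_pos: [0.5759, 0.1739, 0.0243]
ee_rot: [1.933, 1.884, -0.551]
wrist_force: [-0.2, 0.5, 0.1]
gripper_width: 0.0547
```

```bash
python3 log.py; python3 - <<'E'
from fin import *
T,s=cur(); print(np.round((T@Ttb),4).tolist())
E
```

```text
t 24.68 q [ 0.395  0.395  1.662 -0.517  1.361  0.602] p [0.5759 0.1739 0.0243] F [-0.2  0.5  0.1] w 0.0547
[[0.022, 1.0, -0.012], [0.849, -0.025, -0.528], [-0.529, 0.002, -0.849]]
[[-0.0289, 0.9996, 0.0041, 0.576], [-0.9996, -0.0289, -0.0033, 0.1796], [-0.0032, -0.0042, 1.0, 0.0368], [0.0, 0.0, 0.0, 1.0]]
```

Request:
arm_command --translation '[[0.026,0,0.042],[0.026,0,0.042],[0.026,0,0.042],[0.026,0,0.042],[0,0,0],[0,0,0]]' --rotation '[[0,0,0],[0,0,0],[0,0,0],[0,0,0],[0,0,0],[0,0,0]]'

```text
clock: 25.18
tool_pos: [0.5759, 0.1739, 0.0204]
ee_rot: [1.933, 1.883, -0.551]
wrist_force: [1.0, -1.1, -1.2]
gripper_width: 0.055
```

Request:
arm_command --translation '[[0.026,0,0.042],[0,0,0],[0,0,0]]' --rotation '[[0,0,0],[0,0,0],[0,0,0]]'

```text
clock: 25.43
tool_pos: [0.5759, 0.1739, 0.0194]
ee_rot: [1.933, 1.883, -0.551]
wrist_force: [-0.2, 0.1, -1.3]
gripper_width: 0.055
```

Request:
arm_command --translation '[[0.026,0,0.042],[0,0,0],[0,0,0]]' --rotation '[[0,0,0],[0,0,0],[0,0,0]]'

```text
clock: 25.68
tool_pos: [0.5761, 0.174, 0.0188]
ee_rot: [1.933, 1.883, -0.55]
wrist_force: [0.7, 0.4, -0.3]
gripper_width: 0.0551
```

```bash
python3 - <<'E'
from fin import *
T,s=cur(); print(np.round((T@Ttb),4).tolist())
d=cams.camera('side'); crop(d,'pics/d17.png',250,195,50,7)
E
```

```text
[[-0.0288, 0.9996, 0.0035, 0.5762], [-0.9996, -0.0288, -0.0035, 0.1797], [-0.0034, -0.0036, 1.0, 0.0313], [0.0, 0.0, 0.0, 1.0]]
pics/d17.png origin 200 158 scale 7
```

View pics/d17.png

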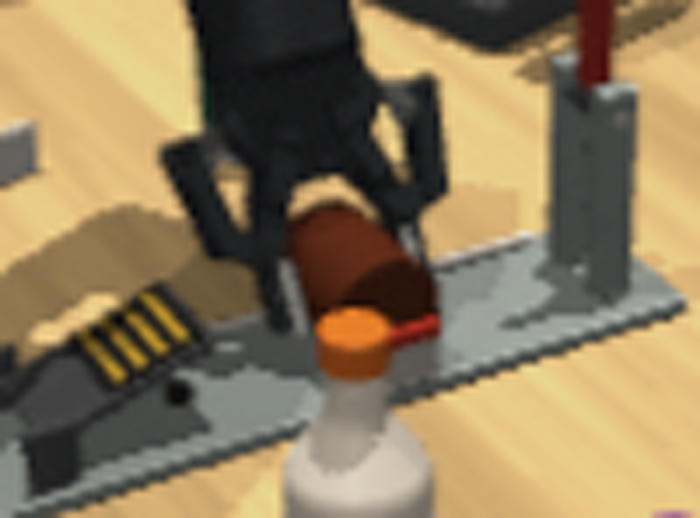

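The block is behind the −y stop at (415,330), between the stops and just above the bed. Half-millimetre steps to contact next.

Request:
arm_command --translation '[[0.014,0,0.021],[0,0,0],[0,0,0]]' --rotation '[[0,0,0],[0,0,0],[0,0,0]]'

```text
clock: 25.98
tool_pos: [0.5762, 0.174, 0.0187]
ee_rot: [1.933, 1.883, -0.551]
wrist_force: [-1.6, 0.9, 3.6]
gripper_width: 0.0547
```

Request:
arm_command --translation '[[0.014,0,0.021],[0,0,0],[0,0,0]]' --rotation '[[0,0,0],[0,0,0],[0,0,0]]'

```text
clock: 26.23
tool_pos: [0.5762, 0.174, 0.0187]
ee_rot: [1.932, 1.882, -0.551]
wrist_force: [-1.4, 1.2, 5.6]
gripper_width: 0.0553
```

Request:
arm_command --translation '[[0.014,0,0.021],[0,0,0],[0,0,0]]' --rotation '[[0,0,0],[0,0,0],[0,0,0]]'

```text
clock: 26.48
tool_pos: [0.5762, 0.174, 0.0186]
ee_rot: [1.932, 1.882, -0.552]
wrist_force: [-3.5, -0.1, 8.3]
gripper_width: 0.055
```

Request:
arm_command --translation '[[-0.02,0,-0.034],[0,0,0],[0,0,0]]' --rotation '[[0,0,0],[0,0,0],[0,0,0]]' --squeeze 20

```text
clock: 26.73
tool_pos: [0.5761, 0.174, 0.0186]
ee_rot: [1.933, 1.883, -0.551]
wrist_force: [-2.2, 1.6, 5.6]
gripper_width: 0.0547
```

Request:
arm_command --translation '[[0,0,0],[0,0,0],[0,0,0],[0,0,0],[0,0,0],[0,0,0],[0,0,0],[0,0,0]]' --rotation '[[0,0,0],[0,0,0],[0,0,0],[0,0,0],[0,0,0],[0,0,0],[0,0,0],[0,0,0]]' --grip 1

```text
clock: 27.4
tool_pos: [0.576, 0.174, 0.0178]
ee_rot: [1.933, 1.883, -0.551]
wrist_force: [-0.1, -0.5, 0.3]
gripper_width: 0.0857
```

```bash
python3 log.py; python3 - <<'E'
from fin import *
T,s=cur()
a=cams.camera('wrist'); cv2.imwrite('pics/w18.png',a[:,:,::-1])
both(blk([.5762,.1797,.03],-h,[0,0,1]),'pics/ov18.png')
E
```

```text
t 27.4 q [ 0.395  0.405  1.663 -0.518  1.353  0.607] p [0.576  0.174  0.0178] F [-0.1 -0.5  0.3] w 0.0857
[[0.022, 1.0, -0.012], [0.849, -0.025, -0.528], [-0.528, 0.002, -0.849]]
```

View pics/w18.png

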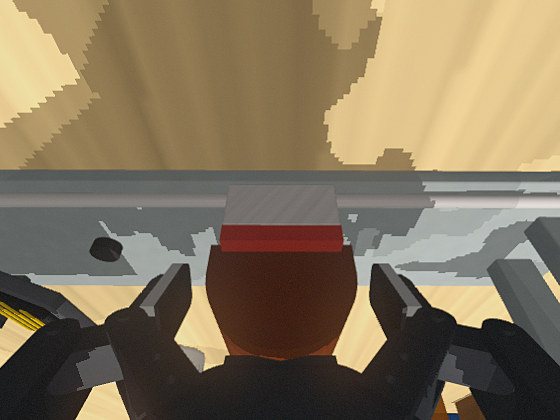

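View pics/ov18.png

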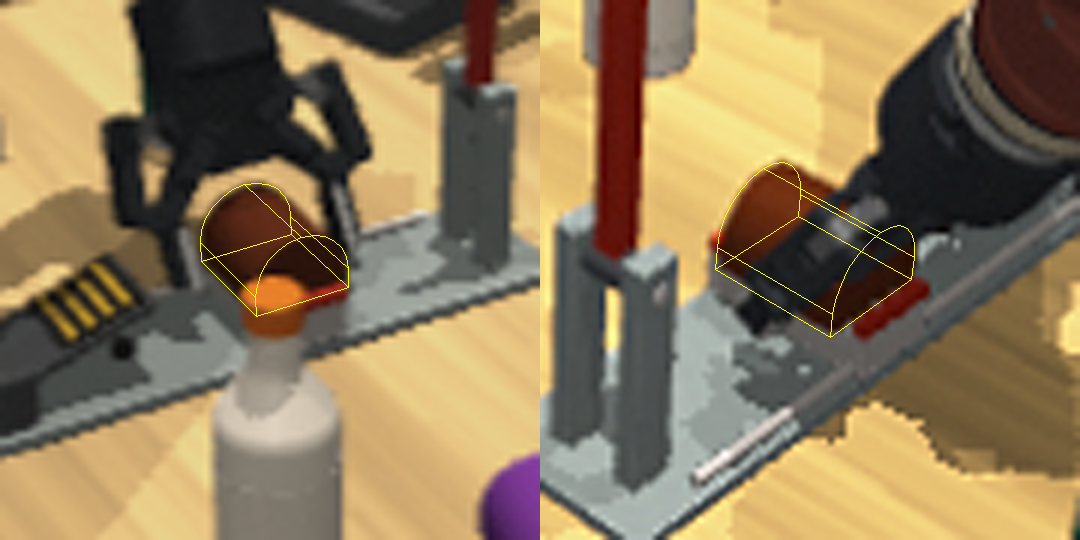

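The block lies flat on the bed; in the wrist view it's centred at column 282 on the stop's 282. Backing out along the tool axis.

Request:
arm_command --translation '[[0,0,-0.3],[0,0,-0.7],[0,0,-1],[0,0,-1],[0,0,-1],[0,0,-1],[0,0,-1],[0,0,-1]]' --rotation '[[0,0,0],[0,0,0],[0,0,0],[0,0,0],[0,0,0],[0,0,0],[0,0,0],[0,0,0]]'

```text
clock: 28.22
tool_pos: [0.5778, 0.2493, 0.1391]
ee_rot: [1.933, 1.884, -0.548]
wrist_force: [0.9, 0.1, 0.7]
gripper_width: 0.0855
```

```bash
python3 log.py; python3 - <<'E'
from fin import *
T,s=cur()
a=cams.camera('wrist'); cv2.imwrite('pics/w19.png',a[:,:,::-1])
both(blk([.5762,.1797,.03],-h,[0,0,1]),'pics/ov19.png')
rows(T,mk([.477,.183,.16],rot(88.45,0)),10)
for t in ('pedal_pad','bed'):
  print(t,[ (np.round(x['uv']),round(x['p'],2),np.round(at_z(cam('wrist',s),x['uv'],.051 if t[0]=='p' else .07),4)) for x in spotter.landmark_of(t,'wrist')])
E
```

```text
t 28.22 q [ 0.494  0.338  1.519 -0.478  1.58   0.587] p [0.5778 0.2493 0.1391] F [0.9 0.1 0.7] w 0.0855
[[0.023, 1.0, -0.01], [0.849, -0.025, -0.528], [-0.528, 0.003, -0.849]]
n=10 t=[-0.365, -0.495, 0.003] r=[0.0001, 0.0177, 0.0] ok=True maxspeedfrac=0.25 q_end=[0.22, -0.17, 1.95, 0.0, 1.36, 0.25] p_end=[0.477, 0.183, 0.16] minz=0.143
pedal_pad [(array([166., 223.]), 0.78, array([0.4767, 0.1814, 0.051 ]))]
bed []
```

View pics/w19.png

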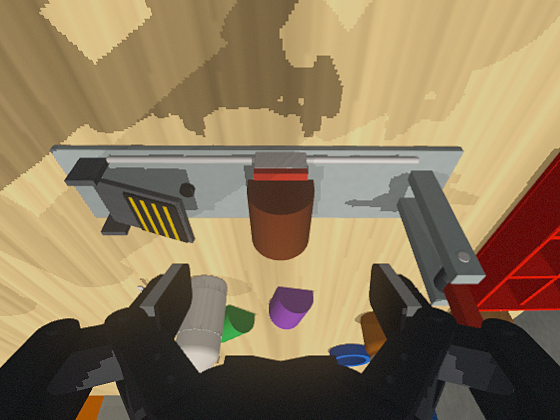

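View pics/ov19.png

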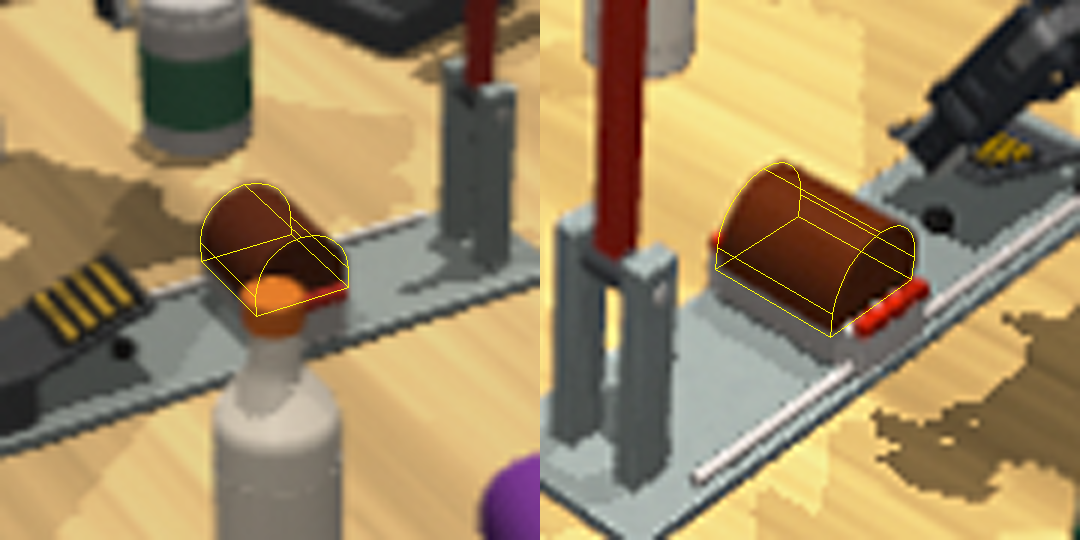

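The block is lying flat between the red stops, with the model matching in both views. The pedal pad estimate (0.477, 0.181) agrees with the fit. Moving above the tread with the jaws closing.

Request:
arm_command --translation '[[-0.365,-0.495,0],[-0.365,-0.495,0],[-0.365,-0.495,0],[-0.365,-0.495,0],[-0.365,-0.495,0],[-0.365,-0.495,0],[-0.365,-0.495,0],[-0.365,-0.495,0]]' --rotation '[[0,0.0177,0],[0,0.0177,0],[0,0.0177,0],[0,0.0177,0],[0,0.0177,0],[0,0.0177,0],[0,0.0177,0],[0,0.0177,0]]' --grip -1

```text
clock: 29.13
tool_pos: [0.4956, 0.1948, 0.1555]
ee_rot: [2.194, 2.137, -0.122]
wrist_force: [-0.2, -0.2, 0.7]
gripper_width: 0.0
```

Request:
arm_command --translation '[[-0.365,-0.495,0],[-0.365,-0.495,0],[0,0,0],[0,0,0],[0,0,0],[0,0,0]]' --rotation '[[0,0.0177,0],[0,0.0177,0],[0,0,0],[0,0,0],[0,0,0],[0,0,0]]'

```text
clock: 29.63
tool_pos: [0.477, 0.1821, 0.1577]
ee_rot: [2.248, 2.192, -0.001]
wrist_force: [-1.1, 0.0, -0.9]
gripper_width: -0.0003
```

```bash
python3 log.py; python3 - <<'E'
from fin import *
T,s=cur()
a=cams.camera('wrist'); cv2.imwrite('pics/w20.png',a[:,:,::-1])
print([ (np.round(x['uv']),round(x['p'],2),np.round(at_z(cam('wrist',s),x['uv'],.051),4)) for x in spotter.landmark_of('pedal_pad','wrist')])
print(np.round(proj(cam('wrist',s),[[.477,.182,.051]])))
rows(T,mk([.477,.182,.07],rot(88.45,0)),6)
E
```

```text
t 29.63 q [ 0.22  -0.168  1.95  -0.002  1.359  0.245] p [0.477  0.1821 0.1577] F [-1.1  0.  -0.9] w -0.0003
[[0.025, 1.0, 0.001], [1.0, -0.025, -0.001], [-0.001, 0.001, -1.0]]
[(array([280., 210.]), 0.57, array([0.4778, 0.1817, 0.051 ]))]
[[279. 210.]]
n=6 t=[-0.001, -0.0, 0.731] r=[0.0, 0.0001, 0.0001] ok=True maxspeedfrac=0.11 q_end=[0.22, -0.06, 2.01, 0.0, 1.19, 0.25] p_end=[0.4771, 0.182, 0.07] minz=0.070
```

View pics/w20.png

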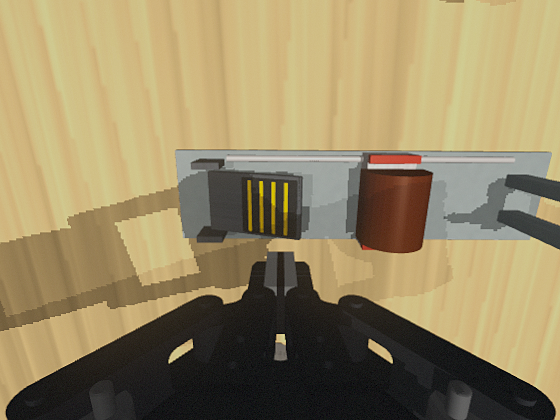

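Request:
arm_command --translation '[[0,0,0.4],[0,0,0.8],[0,0,0.9],[0,0,0.9],[0,0,0.8],[0,0,0.5],[0,0,0.2],[0,0,0]]' --rotation '[[0,0,0],[0,0,0],[0,0,0],[0,0,0],[0,0,0],[0,0,0],[0,0,0],[0,0,0]]'

```text
clock: 30.4
tool_pos: [0.4762, 0.1817, 0.0669]
ee_rot: [2.249, 2.193, -0.002]
wrist_force: [0.4, 0.1, -0.2]
gripper_width: -0.0
```

Request:
arm_command --translation '[[0,0,0.2],[0,0,0.2],[0,0,0.2],[0,0,0.2],[0,0,0]]' --rotation '[[0,0,0],[0,0,0],[0,0,0],[0,0,0],[0,0,0]]'

```text
clock: 30.82
tool_pos: [0.4776, 0.1818, 0.0523]
ee_rot: [2.248, 2.191, 0.003]
wrist_force: [0.7, 0.1, 2.5]
gripper_width: 0.0001
```

Request:
arm_command --translation '[[0,0,0.15],[0,0,0.15],[0,0,0.15],[0,0,0.15],[0,0,0]]' --rotation '[[0,0,0],[0,0,0],[0,0,0],[0,0,0],[0,0,0]]'

```text
clock: 31.23
tool_pos: [0.4789, 0.1819, 0.0413]
ee_rot: [2.247, 2.19, 0.006]
wrist_force: [1.9, -0.1, 5.7]
gripper_width: -0.0001
```

Request:
arm_command --translation '[[0,0,0.15],[0,0,0.15],[0,0,0.15],[0,0,0],[0,0,0]]' --rotation '[[0,0,0],[0,0,0],[0,0,0],[0,0,0],[0,0,0]]'

```text
clock: 31.65
tool_pos: [0.4799, 0.1819, 0.0334]
ee_rot: [2.245, 2.189, 0.009]
wrist_force: [3.4, -1.0, 7.9]
gripper_width: -0.0005
```

Request:
arm_command --translation '[[0,0,0.08],[0,0,0],[0,0,0]]' --rotation '[[0,0,0],[0,0,0],[0,0,0]]'

```text
clock: 31.9
tool_pos: [0.4801, 0.1819, 0.032]
ee_rot: [2.245, 2.189, 0.009]
wrist_force: [3.8, -0.9, 6.8]
gripper_width: 0.0002
```

Request:
arm_command --translation '[[0,0,0.08],[0,0,0],[0,0,0]]' --rotation '[[0,0,0],[0,0,0],[0,0,0]]'

```text
clock: 32.15
tool_pos: [0.4802, 0.182, 0.0312]
ee_rot: [2.245, 2.189, 0.009]
wrist_force: [0.6, -1.4, 13.7]
gripper_width: -0.0003
```

Request:
arm_command --translation '[[0,0,0.06],[0,0,0],[0,0,0]]' --rotation '[[0,0,0],[0,0,0],[0,0,0]]'

```text
clock: 32.4
tool_pos: [0.4803, 0.182, 0.031]
ee_rot: [2.245, 2.189, 0.008]
wrist_force: [-1.8, -3.5, 19.8]
gripper_width: 0.0002
```

```bash
python3 log.py; python3 - <<'E'
from fin import *
d=cams.camera('side'); crop(d,'pics/d21.png',250,190,60,6)
d=cams.camera('scene'); crop(d,'pics/s21.png',325,235,60,6)
E
```

```text
t 32.4 q [ 2.180e-01  1.000e-03  2.024e+00 -3.000e-03  1.109e+00  2.450e-01] p [0.4803 0.182  0.031 ] F [-1.8 -3.5 19.8] w 0.0002
[[0.025, 1.0, 0.007], [1.0, -0.025, -0.001], [-0.0, 0.007, -1.0]]
pics/d21.png origin 190 145 scale 6
pics/s21.png origin 265 190 scale 6
```

View pics/d21.png

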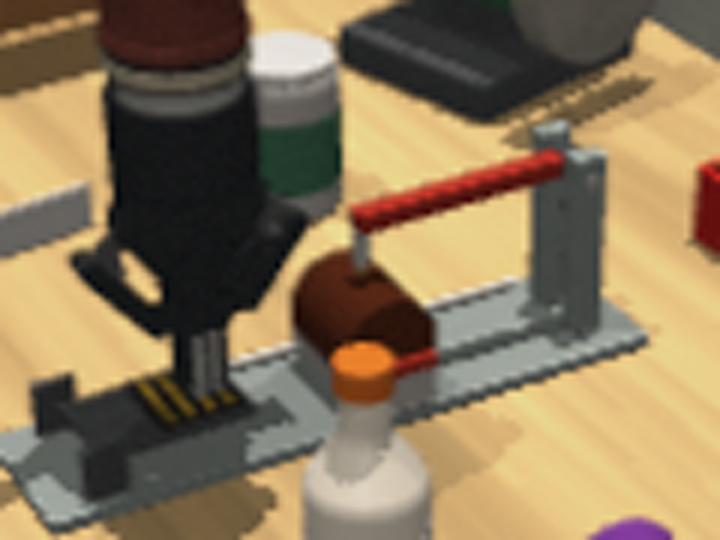

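View pics/s21.png

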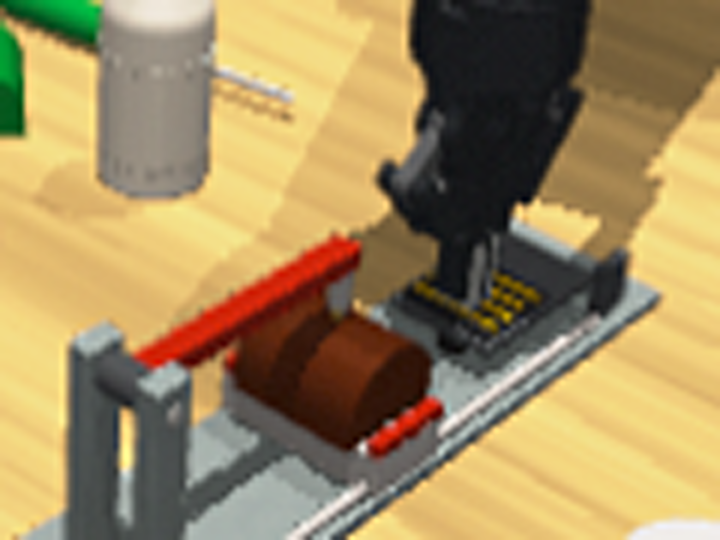

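The pedal is level at its stop: 19.8 N and no further travel. The marker point is over the crest at side (360,265). Releasing slowly.

Request:
arm_command --translation '[[0,0,-0.15],[0,0,-0.15],[0,0,-0.15],[0,0,-0.15],[0,0,-0.15],[0,0,-0.15],[0,0,-0.2],[0,0,-0.2]]' --rotation '[[0,0,0],[0,0,0],[0,0,0],[0,0,0],[0,0,0],[0,0,0],[0,0,0],[0,0,0]]'

```text
clock: 33.17
tool_pos: [0.4756, 0.1817, 0.0521]
ee_rot: [-2.249, -2.193, 0.003]
wrist_force: [-1.5, 1.0, 0.4]
gripper_width: 0.0001
```

Request:
arm_command --translation '[[0,0,-0.3],[0,0,-0.5],[0,0,-0.8],[0,0,-0.9],[0,0,-0.9],[0,0,-0.9],[0,0,-0.5],[0,0,0]]' --rotation '[[0,0,0],[0,0,0],[0,0,0],[0,0,0],[0,0,0],[0,0,0],[0,0,0],[0,0,0]]'

```text
clock: 33.83
tool_pos: [0.4785, 0.1821, 0.1519]
ee_rot: [2.246, 2.19, 0.008]
wrist_force: [-0.2, -0.5, 0.3]
gripper_width: 0.0001
```

Request:
arm_command --translation '[[0,0,-0.3],[0,0,0],[0,0,0],[0,0,0],[0,0,0],[0,0,0]]' --rotation '[[0,0,0],[0,0,0],[0,0,0],[0,0,0],[0,0,0],[0,0,0]]'

```text
clock: 34.33
tool_pos: [0.4765, 0.1817, 0.154]
ee_rot: [2.249, 2.192, -0.001]
wrist_force: [-0.8, 0.8, 0.2]
gripper_width: -0.0001
```

```bash
python3 log.py; python3 - <<'E'
from fin import *
both(blk([.5762,.1797,.03],-h,[0,0,1]),'pics/ov22.png')
d=cams.camera('side'); cv2.imwrite('pics/d22.png',d[:,:,::-1])
d=cams.camera('scene'); cv2.imwrite('pics/s22.png',d[:,:,::-1])
E
```

```text
t 34.33 q [ 2.190e-01 -1.660e-01  1.954e+00 -1.000e-03  1.353e+00  2.450e-01] p [0.4765 0.1817 0.154 ] F [-0.8  0.8  0.2] w -0.0001
[[0.025, 1.0, 0.0], [1.0, -0.025, -0.001], [-0.001, 0.0, -1.0]]
```

View pics/ov22.png

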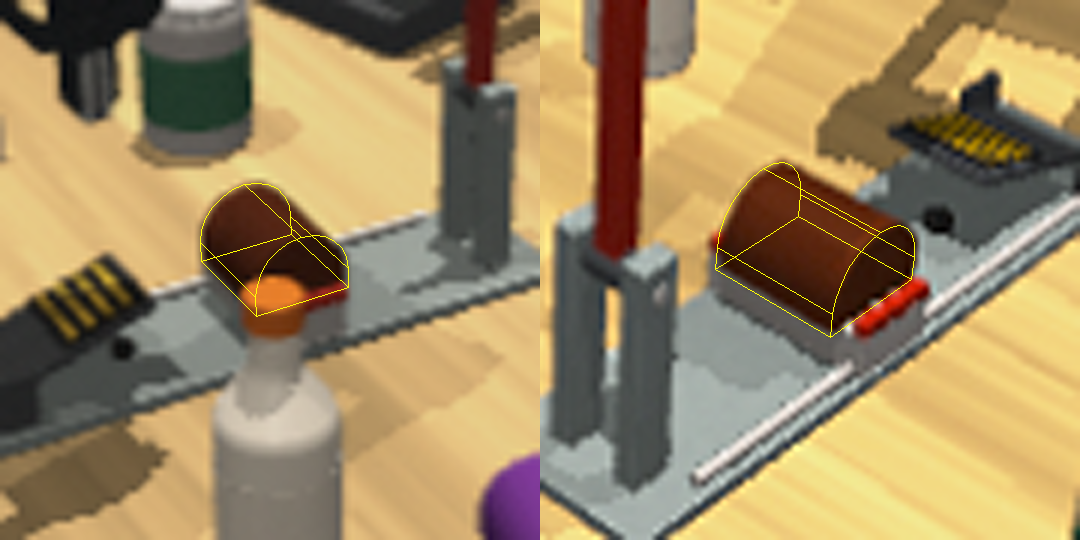

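View pics/d22.png

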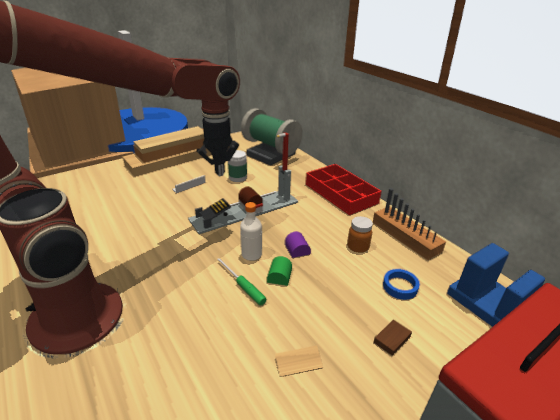

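View pics/s22.png

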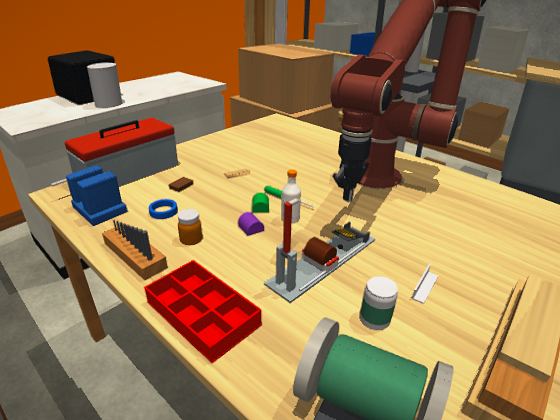

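The pedal is back up, the marker is upright, the block is unmoved on the bed, and the bystanders stand at their original pixels. The arm is 100 mm clear of everything. Handing in.

```bash
python3 -c "
from bench import robot
print(robot.sign_off())"
```

```text
the job is handed in; nothing more can be done
None
```

The job is done and was handed in at about 34 s of the 72 s allowed.

- **Upright:** I gripped the brown half-round across its straight sides, which stopped the rocking. I turned it a quarter and stood it on one D-end about 17 mm from where it started. After release it stood free, matching the predicted outline in both fixed views apart from about 3° of twist about the vertical. I allowed for that twist when gripping it again.
- **On the bed:** I took it again from the belly side and laid it flat side down between the red stops. After release its outline matched the expected pose in both fixed views, before and after the pedal press.
- **Pedal:** I pressed until it hit its stop, with the tread about 20 mm down and the wrist force rising from 7 to 20 N with almost no further travel. The pictures showed the marker point over the crest. After release the pedal was up and the marker upright.
- **Bystanders:** judged by eye in the last pictures, they stand where they were at the start.

**Checks that disagreed:**
- The wrist camera and the fixed cameras placed the jig 2–3 mm apart. I settled this by comparing block and bed directly in the wrist view just above the bed, and shifted 1.5 mm.
- The arm also overshot by about 5 mm on one fast descent, still above the bed and touching nothing. I slowed down after that.

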